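Lock out the case-back opener and pack its driver head and accessories away

TASK

Put the watchmaker's case-back opener away: first pull up the selector knob, turn it to the white lock-out dot and let it drop fully into its notch; only then push the release button fully in, twist the driver head a quarter turn counter-clockwise and lift it off. Stand the head and every accessory that is there (white holding block, aluminium block, rubber-topped block, amber jar, aluminium die, black tube) upright on the floor of the wooden case, and leave the open watch where it lies.

Things in the scene. Friction and masses are not known exactly. Their poses are not given: they have to be found in the camera images.
- machine: Fixed motorised case-back opener: low grey housing 260 (x) x 180 (y) x 80 mm high. Origin under its centre on the table, z up, yaw varies. On its top: the selector knob at machine (-70, 10) mm, the bayonet socket with the driver head at (65, 20) mm, the release button at (65, -58) mm.
- socket (a point): Centre of the bayonet socket's floor, 84 mm above the table; axes as the machine's. Round steel socket, outer radius 38, rim 13 mm above the floor; two lips hold down the head's lugs. With the release pushed in the head turns counter-clockwise (from above); at 80 degrees (76 to the stop at 85) its lugs meet slots in the lips and it lifts straight up, clear of the rim after 16 mm.
- head: Loose steel driver head, 280 g: round body 48 mm across, 24 high; two lugs at its foot, 62 mm tip to tip along its x, 14 wide, 6 high; on top a blade to grip, 44 long (x), 14 thick (y), 24 high; 48 mm high in all. Origin: centre of its underside. Starts locked in the socket, its x along machine x; the release button's pin stops it turning.
- selector (a joint): Angle of the selector knob (rad), counter-clockwise seen from above: 0 at the start (run notch, marked by a white bar, pointer along machine x), 1.22 at the lock-out notch (marked by a white dot); stops at -0.07 and 1.29. It can turn only when pulled up; a notch lets the pointer play by about 0.08 rad.
- selector_lift (a joint): How far the selector knob is pulled up (m): 0 fully down in a notch, about 0.008 when its pointer rests on the collar between notches, 0.016 at most. A spring pulls it down, 4 N when down and 9 N when fully up; pull it up 11 to 14 mm to turn it.
- selector_grip (a point): On the selector's axis at the height to grip: 26 mm above the housing top with the knob down; rises with it. Axes turn with the knob: x along its grip bar. Black bar 40 mm long (x), 14 thick (y), from 10 to 37 mm above the housing top; a brass pointer under it points to +x, inside a steel collar of radius 29 and height 8 mm.
- lock_mark (a point): The white dot on the housing top beside the collar, which marks the lock-out notch; 40 mm from the selector's axis.
- release (a joint): How far the release button is pushed in (m): 0 out, 0.0085 fully in. It moves straight down, resists with about 3.5 N and stays in once pushed.
- release_top (a point): Centre of the top of the release button, a steel plunger of diameter 19 mm that stands 14 mm above the housing top while out.
- case: Fixed shallow open wooden storage case, outside 320 (its x) x 70 (its y) x 30 mm high, walls and floor 6 mm: inside 308 x 58 mm, 24 mm deep. Origin at the centre of its underside, on the table. The head and up to six accessories fit side by side in one row along its x, the blocks with their wider side across the case.
- holder: White plastic holding block, 32 (x) x 50 (y) x 52 mm high, with a grey groove on top, 90 g; may be absent; upright and standing on the table at the start; origin at the centre of its underside, z up.
- anvil: Aluminium support block, 36 (x) x 48 (y) x 46 mm high, with a dark disc on top, 220 g; may be absent; upright and standing on the table at the start; origin at the centre of its underside, z up.
- pad: Wooden pressing block with a black rubber top, 30 (x) x 46 (y) x 50 mm high, 70 g; may be absent; upright and standing on the table at the start; origin at the centre of its underside, z up.
- jar: Amber glass grease jar with aluminium lid, diameter 44 mm (lid 45), 54 mm high, 110 g; may be absent; upright and standing on the table at the start; origin at the centre of its underside, z up.
- die: Aluminium cylinder (closing die) with a black ring near its foot and black spot on top, diameter 40 mm, 50 mm high, 160 g; may be absent; upright and standing on the table at the start; origin at the centre of its underside, z up.
- tube: Black plastic tube with a closed cap (holds spare bits), a grey line round it, diameter 36 mm, 54 mm high, 60 g; may be absent; upright and standing on the table at the start; origin at the centre of its underside, z up.
- open_watch: An open watch movement, diameter 38 mm, lying in a grey round holder of diameter 48 mm, 18 mm high in all. Fragile: to be left where it is. Origin at the centre of its underside.
Things that resemble listed ones, but are neither listed nor needed, are in the scene too. What is shaped like the jar but red is not meant.

How it is judged:
On the way, in this order (a step that is already met when the one before it is completed fails the run):
1. the selector knob is pulled up out of its notch (value of joint selector_lift above 0.006 m), for 0.05 s.
2. the selector is dropped home in the lock-out notch (value of joint selector between 1.08 and 1.32 rad and value of joint selector_lift below 0.002 m), for 0.3 s.
3. the release button is pushed in (value of joint release above 0.0075 m), for 0.1 s.
4. the driver head is turned to its release position in the socket (angle between the x axis of head and the x axis of machine, either way round above 1.2 rad and horizontal distance between head and socket below 0.006 m and z of head in the frame of socket below 0.006 m), for 0.1 s.
5. the driver head is lifted off the socket (z of head in the frame of socket above 0.02 m), for 0.1 s.
At the end, for the whole second after the job is handed in: The selector is down (lift under 2 mm) in the lock-out notch (1.08 to 1.32 rad); the driver head and every present accessory stand inside the case on its floor (underside 3 to 9.5 mm above the table), tilted less than 0.12 rad and at rest (all of step 2 and x of head in the frame of case between -0.154 and 0.154 m and y of head in the frame of case between -0.029 and 0.029 m and z of head in the frame of case between 0.003 and 0.0095 m and angle between each of head, holder, anvil, pad, jar, die, tube's own z axis and vertical below 0.12 rad and linear speed of each of head, holder, anvil, pad, jar, die, tube below 0.02 m/s and x of holder in the frame of case between -0.154 and 0.154 m and y of holder in the frame of case between -0.029 and 0.029 m and z of holder in the frame of case between 0.003 and 0.0095 m and x of anvil in the frame of case between -0.154 and 0.154 m and y of anvil in the frame of case between -0.029 and 0.029 m and z of anvil in the frame of case between 0.003 and 0.0095 m and x of pad in the frame of case between -0.154 and 0.154 m and y of pad in the frame of case between -0.029 and 0.029 m and z of pad in the frame of case between 0.003 and 0.0095 m and x of jar in the frame of case between -0.154 and 0.154 m and y of jar in the frame of case between -0.029 and 0.029 m and z of jar in the frame of case between 0.003 and 0.0095 m and x of die in the frame of case between -0.154 and 0.154 m and y of die in the frame of case between -0.029 and 0.029 m and z of die in the frame of case between 0.003 and 0.0095 m and x of tube in the frame of case between -0.154 and 0.154 m and y of tube in the frame of case between -0.029 and 0.029 m and z of tube in the frame of case between 0.003 and 0.0095 m); the robot touches nothing.
It fails at once if the open watch is disturbed (moved over 15 mm) (distance of open_watch from where it was at the start of the episode above 0.015 m).
Of holder, anvil, pad, jar, die, tube only 4 to 6 are there at a start; the rules pass over those that are not, and their reading is None.
At some moment in a run one of anvil, jar, die may be knocked a few centimetres aside while the robot is not near it.
It also fails if it takes over 210 s, if anything falls off the work surface, if the arm or the gripper's body presses on something with over 40 N, if the wrist force passes 120 N, or if a joint passes its speed limit or range.

ROBOT

A 6-joint arm with a two-finger parallel gripper is mounted at the origin on the work surface. World frame = base frame: x ahead of the robot, y to its left, z up, the work surface at z = 0. Lengths are in m, angles in rad, forces in N, time in s.
With the tool pointing down it reaches from about 0.375 to 0.9 m from the base axis. Payload 3.1 kg.
Tool frame: the origin (TCP) lies between the finger pads; the fingertips stand 25 mm ahead of it and the grasp point (between the pads) lies 6 mm ahead of it; y points along the fingers, x is the direction in which the jaws open and shut, and the axes are right-handed (so a half turn about y gives the same grasp; the last joint's range is limited). The gripper opens to 87 mm and grips with 3 to 60 N. Pads are 19 mm wide; open, the fingers measure 117 mm over their backs; the gripper's body (75 mm by 190 mm) begins 51 mm behind the grasp point.
Start: joints at [1.028, 0.527, 1.433, -0, 1.181, -0.178], TCP at [0.222, 0.584, 0.248] pointing down, gripper open.
Joint ranges: [-3.08, 3.08], [-0.75, 2.2], [0.22, 2.44], [-1.43, 4.57], [0, 2.65], [-2.85, 2.85]. Speed limits (rad/s): [2.79, 2.79, 3.14, 3.14, 3.14, 3.14].

INTERFACE

Orientations are given as a unit quaternion [x, y, z, w].
In Python, from rig import robot gives the robot as it stands.
- The arm moves only by the tool carry_out, never from a script. Its argument "moves" is a list of rows, each a list of 7 numbers: the opening, from 0 (shut) to 1 (fully open), then the shift along the tool's x, y, z in cm, then the turn, a rotation vector about the tool's x, y, z in rad. In form: [[grip, x, y, z, rx, ry, rz], ...]. A call has 1 to 20 rows; each row is the pose to reach, as a shift and turn from the pose commanded when the call began, along the tool's axes at that moment; what a row does not reach only later rows make up. A row lasts 1/10 s, in which the tool goes at most 50 mm and 8.59 degrees, less where a joint would pass 70% of its speed; a pose out of reach is approached as far as the arm can. A call with a gripper value outside its range is refused whole. The fingers move at their own pace and stop on an object; "force" is the grip in N (left out, the last holds). Time passes only in rows, so rows that repeat a pose let the fingers close. It gives the time, the measured TCP pose, the force and the opening at its end, in the units of the state.
- robot.get_obs(): the state, without advancing time (a new reading comes with each control period).
- robot.camera(name): name is "side" or "top"; returns the picture (480x640x3 uint8, red, green, blue); there is no depth.
- robot.camera_params(name): a dict with "fx", "fy", "cx", "cy" (pixels), "extrinsics" (4x4, takes a point from camera to world coordinates). Camera axes: x right, y down, z forward; pixel columns grow to the right and rows downward; lengths in m; the calibration is good to about 2 mm. A picture is of the moment at which its call begins. camera_params takes no time and is no camera call.
- robot.hand_in(): hands the job in, once; it reports no verdict.
The state is a dict: "time": time; "q": joint angles; "joint_velocities": joint speeds; "joint_torque": joint torques, N m; "position": TCP position; "tool_rot": TCP orientation; "ft_force": force on the tool from outside, world axes, zero at the start; "moment": the same for the moment, N m; "grip_width": finger opening in m.
Only numpy, scipy, OpenCV 4.12 (cv2) and the standard library are available. Lean on these libraries where they do the work, as an engineer would, in place of code of your own. Each camera call takes 0.05 s, during which the arm holds its last target.

## Working session

There is one attempt and no reset: what is moved stays moved. The work goes in short steps, Python scripts to look and compute and a tool call to move; the robot and the scene stay as the last step left them, time stands still between calls to the robot, and variables do not carry over. Pictures are saved under pics/ and viewed, and the job is handed in when it is done.

Besides the shell and the picture viewer there is one more tool, called after "Call:" as a command line: name --pt "numbers of a row" for each row, then --argument value for the rest. carry_out: Moves the arm, as the interface text tells. Its arguments: {"type":"object","properties":{"moves":{"type":"array"},"force":{"type":"number"}},"required":["moves"]}

```bash
ls; mkdir -p pics
python3 - <<'E'
from rig import robot
import cv2
print(robot.get_obs())
for n in("side","top"):
    im=robot.camera(n); cv2.imwrite(f"pics/{n}0.png",im[:,:,::-1]); print(n,robot.camera_params(n))
E
```

```text
pics
{'time': 0.0, 'q': array([ 1.02847591e+00,  5.28474829e-01,  1.43390132e+00, -3.42743614e-07,
        1.18142867e+00, -1.78488402e-01]), 'joint_velocities': array([-0.00034358,  0.00116256,  0.00121452, -0.0016155 ,  0.0005208 ,
        0.00155429]), 'joint_torque': array([ 6.38904676e-04, -4.40025795e+01, -1.76600486e+01,  6.33775955e-02,
        5.82684169e-02, -1.67870544e-04]), 'position': array([0.22201565, 0.58350084, 0.24656659]), 'tool_rot': array([ 0.58252878,  0.40057958, -0.40200457, -0.58188362]), 'ft_force': array([ 0.40142259,  0.30600211, -0.16924924]), 'moment': array([0.01502546, 0.01087651, 0.01361322]), 'grip_width': 0.08695607437522193}
side {'fx': 517.8739227342409, 'fy': 517.8739227342409, 'cx': 317.771092887678, 'cy': 238.3370652667366, 'extrinsics': array([[ 0.74760753, -0.34980673,  0.56455135, -0.21341687],
       [-0.6641305 , -0.38903411,  0.63842238, -0.82085295],
       [-0.00369472, -0.85222515, -0.52316215,  0.74571791],
       [ 0.        ,  0.        ,  0.        ,  1.        ]])}
top {'fx': 569.9869830073307, 'fy': 569.9869830073307, 'cx': 315.7994242032828, 'cy': 238.55356999601838, 'extrinsics': array([[ 0.02646496, -0.99659392,  0.07810358,  0.41018763],
       [-0.99954242, -0.02523639,  0.01667557, -0.01027815],
       [-0.01464772, -0.07850916, -0.99680578,  1.49842826],
       [ 0.        ,  0.        ,  0.        ,  1.        ]])}
```

View pics/side0.png

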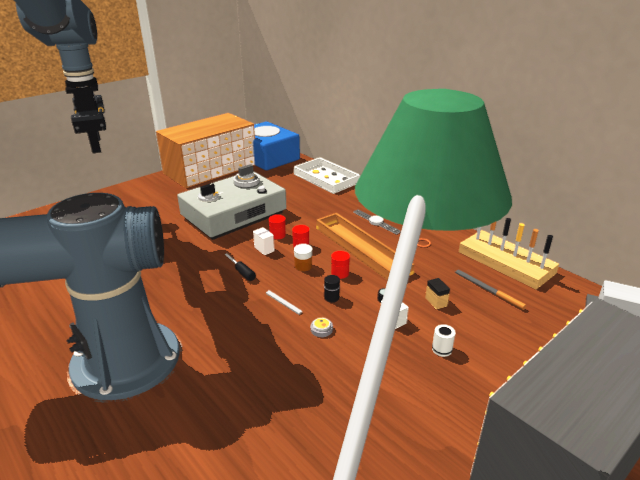

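View pics/top0.png

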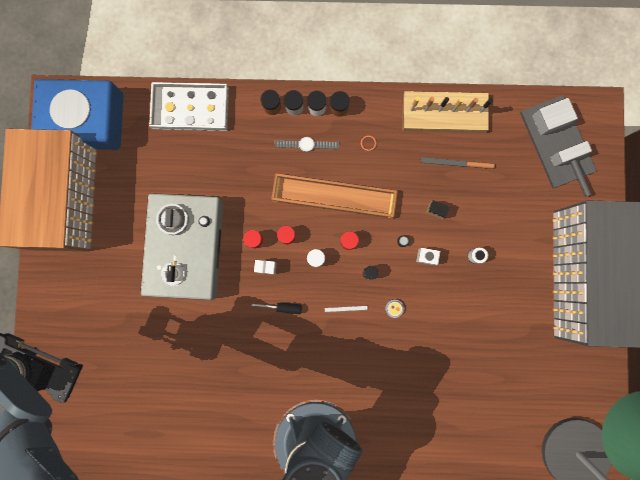

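```bash
cat > h.py <<'E'
import numpy as np, cv2
from rig import robot
from scipy.spatial.transform import Rotation as R
def cam(n):
    p=robot.camera_params(n); return p
def pix2z(n,u,v,z):
    p=cam(n); E=p["extrinsics"]
    d=E[:3,:3]@np.array([(u-p["cx"])/p["fx"],(v-p["cy"])/p["fy"],1.0]); o=E[:3,3]
    return o+d*(z-o[2])/d[2]
def proj(n,P):
    p=cam(n); E=p["extrinsics"]; P=np.atleast_2d(P)
    c=(P-E[:3,3])@E[:3,:3]
    return np.c_[c[:,0]/c[:,2]*p["fx"]+p["cx"], c[:,1]/c[:,2]*p["fy"]+p["cy"]]
E
python3 - <<'E'
from h import *
np.set_printoptions(precision=4,suppress=True)
o=robot.get_obs(); print(R.from_quat(o["tool_rot"]).as_matrix())
E
```

```text
[[ 0.3558 -0.001  -0.9346]
 [ 0.9346 -0.0017  0.3558]
 [-0.0019 -1.      0.0003]]
```

Run:
```python
import cv2
t=cv2.imread("pics/top0.png"); s=cv2.imread("pics/side0.png")
cv2.imwrite("pics/c1.png",cv2.resize(t[170:330,230:500],(800,474),interpolation=cv2.INTER_CUBIC))
cv2.imwrite("pics/c2.png",cv2.resize(s[160:370,170:470],(800,560),interpolation=cv2.INTER_CUBIC))
cv2.imwrite("pics/c3.png",cv2.resize(t[185:305,135:230],(475,600),interpolation=cv2.INTER_CUBIC))
```

```text
(no output)
```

View pics/c1.png

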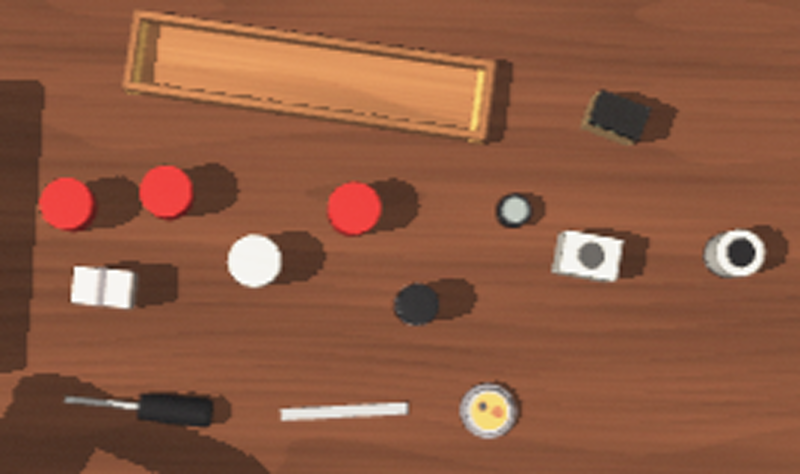

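View pics/c2.png

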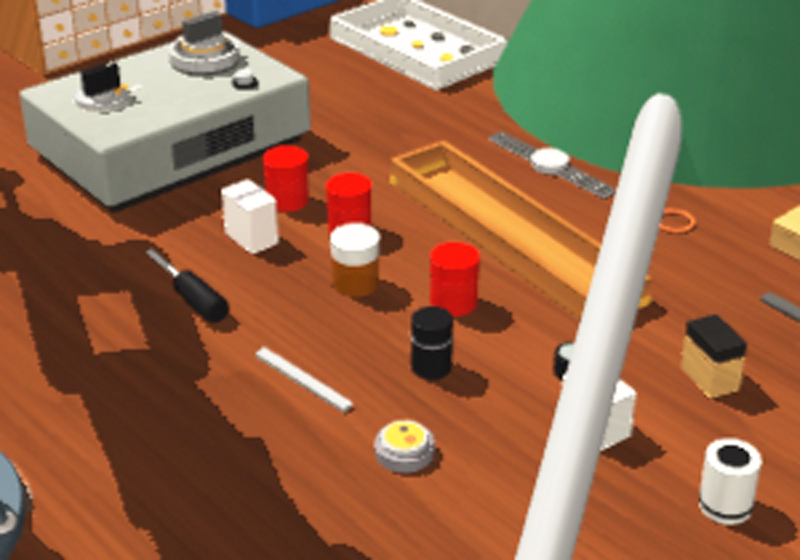

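View pics/c3.png

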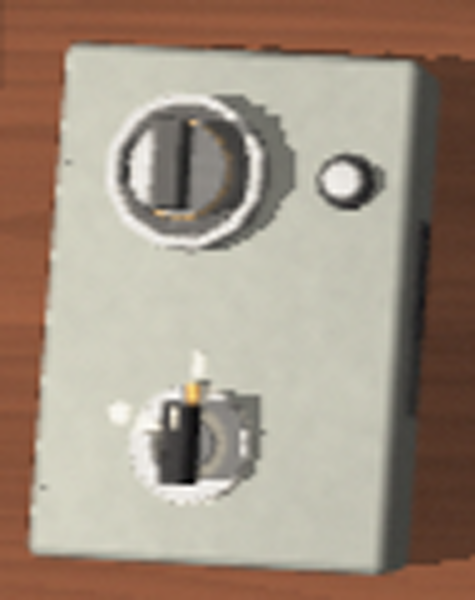

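```bash
cat > fit.py <<'E'
from h import *
from scipy.optimize import least_squares
np.set_printoptions(precision=4,suppress=True)
def fit(obs,x0):
    # obs: list of (cam, localpt, (u,v)); pose x,y,yaw
    def res(p):
        c,s=np.cos(p[2]),np.sin(p[2]); r=[]
        for n,l,uv in obs:
            w=[p[0]+c*l[0]-s*l[1],p[1]+s*l[0]+c*l[1],l[2]]
            r+=list(proj(n,w)[0]-uv)
        return r
    s=least_squares(res,x0); return s.x,np.array(s.fun).reshape(-1,2)
E
python3 - <<'E'
from fit import *
f=lambda x,y:(135+x/5-.4,185+y/5-.4)
obs=[("top",(.13,.09,.08),f(70,45)),("top",(.13,-.09,.08),f(415,62)),("top",(-.13,-.09,.08),f(380,570)),("top",(-.13,.09,.08),f(32,552))]
m,r=fit(obs,[.5,.35,-.05]); print("machine",m);print(r)
g=lambda x,y:(230+x*270/800-.33,170+y*160/474-.33)
# case outer top corners
obs=[("top",(-.16,.035,.03),g(135,12)),("top",(.16,.035,.03),g(495,62)),("top",(.16,-.035,.03),g(486,140)),("top",(-.16,-.035,.03),g(124,90))]
c,r=fit(obs,[.5,.0,-1.6]); print("case",c);print(r)
for n,u,z in [("holder",(103,287),.052),("anvil",(590,256),.046),("pad",(620,117),.05),("jar",(254,261),.054),("die",(740,253),.05),("tube",(417,303),.054),("watch",(489,410),.018),("loupe",(514,210),.03),("red1",(67,204),.054),("red2",(166,192),.054),("red3",(354,208),.054)]:
    print(n,pix2z("top",*g(*u),z), proj("side",pix2z("top",*g(*u),z))[0])
# verify machine in side
def mw(l):
    c_,s_=np.cos(m[2]),np.sin(m[2]);return [m[0]+c_*l[0]-s_*l[1],m[1]+s_*l[0]+c_*l[1],l[2]]
for l in [(.13,.09,.08),(.13,-.09,.08),(-.13,-.09,.08),(-.13,.09,.08),(.065,-.058,.094),(-.07,.01,.117),(.065,.02,.132)]:
    print(l,mw(l),proj("side",mw(l))[0],proj("top",mw(l))[0])
E
```

```text
machine [ 0.4948  0.3542 -0.026 ]
[[-0.9629 -1.1097]
 [ 1.0332 -0.9613]
 [ 1.1533  1.1178]
 [-1.2372  0.8729]]
case [ 0.6392 -0.0304 -1.685 ]
[[ 0.0178  0.0203]
 [ 0.3158 -0.1299]
 [-0.1474  0.0808]
 [-0.1865  0.0253]]
holder [0.4489 0.1424 0.052 ] [263.3695 232.4964]
anvil [ 0.4866 -0.2744  0.046 ] [393.8128 303.1258]
pad [ 0.6068 -0.2981  0.05  ] [437.6262 284.1249]
jar [0.4745 0.0136 0.054 ] [302.6879 248.1184]
die [ 0.4922 -0.4015  0.05  ] [444.2649 330.305 ]
tube [ 0.4422 -0.1263  0.054 ] [331.6352 277.9681]
watch [ 0.3518 -0.1935  0.018 ] [321.8082 322.2941]
loupe [ 0.5258 -0.211   0.03  ] [383.6412 288.3741]
red1 [0.5193 0.1756 0.054 ] [276.901  218.3545]
red2 [0.5318 0.0908 0.054 ] [300.412  228.5282]
red3 [ 0.5221 -0.0709  0.054 ] [340.1893 255.0089]
(0.13, 0.09, 0.08) [np.float64(0.6271432603089779), np.float64(0.4408051727055663), 0.08] [251.9234 169.1552] [147.6371 192.4903]
(0.13, -0.09, 0.08) [np.float64(0.6224629639406325), np.float64(0.26086603069943015), 0.08] [286.5661 188.331 ] [218.6332 196.0387]
(-0.13, -0.09, 0.08) [np.float64(0.36255086993176905), np.float64(0.26762645878704017), 0.08] [208.0785 216.5407] [211.7533 299.7178]
(-0.13, 0.09, 0.08) [np.float64(0.3672311663001144), np.float64(0.4475656007931763), 0.08] [176.3231 193.2958] [139.7628 295.8729]
(0.065, -0.058, 0.094) [np.float64(0.5583169931261225), np.float64(0.29454531852242355), 0.094] [261.6233 186.6881] [203.0602 220.4243]
(-0.07, 0.01, 0.117) [np.float64(0.42513074858289523), np.float64(0.36603255000100066), 0.117] [207.3572 184.9096] [169.4352 273.1638]
(0.065, 0.02, 0.132) [np.float64(0.5603451215524055), np.float64(0.37251894672508257), 0.132] [245.5931 166.1295] [167.6906 217.0664]
```

```bash
cat > ov.py <<'E'
from fit import *
def ov(img,n,m,box,out,S=8):
    c_,s_=np.cos(m[2]),np.sin(m[2])
    W=lambda L:np.array([[m[0]+c_*l[0]-s_*l[1],m[1]+s_*l[0]+c_*l[1],l[2]] for l in L])
    x0,y0,x1,y1=box
    I=cv2.resize(img[y0:y1,x0:x1],None,fx=S,fy=S,interpolation=cv2.INTER_CUBIC)
    def D(L,col,cl=True):
        p=((proj(n,W(L))-[x0,y0]+.5)*S).astype(np.int32); cv2.polylines(I,[p.reshape(-1,1,2)],cl,col,1)
    t=np.linspace(0,2*np.pi,40)
    C=lambda x,y,r,z:[(x+r*np.cos(a),y+r*np.sin(a),z) for a in t]
    B=lambda x,y,a,b,z:[(x+a,y+b,z),(x-a,y+b,z),(x-a,y-b,z),(x+a,y-b,z)]
    D(C(.065,.02,.038,.097),(0,0,255)); D(C(.065,-.058,.0095,.094),(255,0,0)); D(C(-.07,.01,.029,.088),(0,0,255))
    D(B(-.07,.01,.02,.007,.117),(255,255,0)); D(B(.065,.02,.022,.007,.132),(255,255,0)); D(B(0,0,.13,.09,.08),(0,255,0))
    a=1.22; D(C(-.07+.04*np.cos(a),.01+.04*np.sin(a),.003,.08),(255,0,255))
    cv2.imwrite(out,I)
E
python3 - <<'E'
from ov import *
m=[.4948,.3542,-.026]
ov(cv2.imread("pics/top0.png"),"top",m,(139,188,222,302),"pics/o1.png",5)
ov(cv2.imread("pics/side0.png"),"side",m,(170,155,295,240),"pics/o2.png",6)
E
```

```text
(no output)
```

View pics/o1.png

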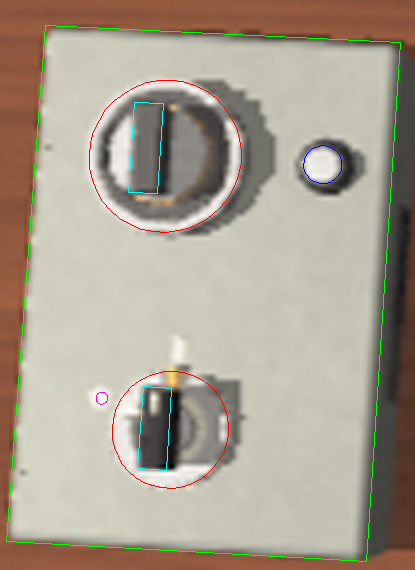

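View pics/o2.png

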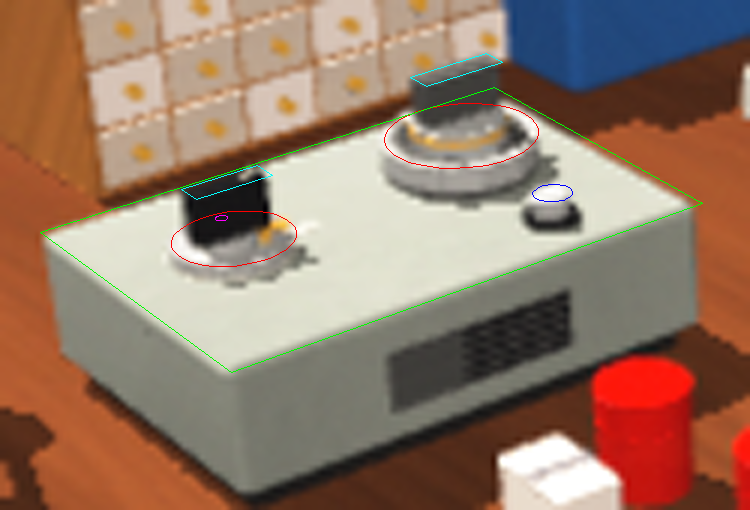

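```bash
cat > plan.py <<'E'
import sys
from h import *
np.set_printoptions(precision=4,suppress=True)
M=np.array([.4948,.3542,-.026]); C=np.array([.6392,-.0304,-1.685])
def W(f,x,y):
    c,s=np.cos(f[2]),np.sin(f[2]); return np.array([f[0]+c*x-s*y,f[1]+s*x+c*y])
def Rdown(yaw): # tool x at yaw, y down
    x=np.array([np.cos(yaw),np.sin(yaw),0]); y=np.array([0,0,-1.]); return np.c_[x,y,np.cross(x,y)]
def plan(p,yaw,ref=None):
    o=robot.get_obs(); Rm=R.from_quat(o["tool_rot"]).as_matrix()
    d=Rm.T@(np.array(p)-o["position"])*100
    rv=R.from_matrix(Rm.T@Rdown(yaw)).as_rotvec()
    print("shift",np.round(d,2),"rot",np.round(rv,3))
    return d,rv
def st():
    o=robot.get_obs(); Rm=R.from_quat(o["tool_rot"]).as_matrix()
    print("t",round(o["time"],2),"p",o["position"],"yaw",round(np.arctan2(Rm[1,0],Rm[0,0]),4),"tilt",np.round(Rm[:2,1],4),"f",o["ft_force"],"m",o["moment"],"w",round(o["grip_width"],4),"q",o["q"])
E
python3 - <<'E'
from plan import *
st(); k=W(M,-.07,.01); print(k); plan([*k,.20],M[2]-np.pi/2)
E
```

```text
t 0.1 p [0.222  0.5836 0.2467] yaw 1.207 tilt [-0.001  -0.0017] f [ 0.4915 -0.1464  0.0915] m [-0.0087 -0.0666  0.0074] w 0.087 q [ 1.0285  0.5284  1.4338 -0.      1.1814 -0.1785]
[0.4251 0.366 ]
shift [-13.1    4.68 -26.72] rot [ 0.003  2.804 -0.001]
```

Call:
carry_out --pt "0.45 -13.1 4.68 -26.7 0 2.8 0" --pt "0.45 -13.1 4.68 -26.7 0 2.8 0" --pt "0.45 -13.1 4.68 -26.7 0 2.8 0" --pt "0.45 -13.1 4.68 -26.7 0 2.8 0" --pt "0.45 -13.1 4.68 -26.7 0 2.8 0" --pt "0.45 -13.1 4.68 -26.7 0 2.8 0" --pt "0.45 -13.1 4.68 -26.7 0 2.8 0" --pt "0.45 -13.1 4.68 -26.7 0 2.8 0" --pt "0.45 -13.1 4.68 -26.7 0 2.8 0" --pt "0.45 -13.1 4.68 -26.7 0 2.8 0" --pt "0.45 -13.1 4.68 -26.7 0 2.8 0" --pt "0.45 -13.1 4.68 -26.7 0 2.8 0" --pt "0.45 -13.1 4.68 -26.7 0 2.8 0" --pt "0.45 -13.1 4.68 -26.7 0 2.8 0" --pt "0.45 -13.1 4.68 -26.7 0 2.8 0" --pt "0.45 -13.1 4.68 -26.7 0 2.8 0" --pt "0.45 -13.1 4.68 -26.7 0 2.8 0" --pt "0.45 -13.1 4.68 -26.7 0 2.8 0" --pt "0.45 -13.1 4.68 -26.7 0 2.8 0" --pt "0.45 -13.1 4.68 -26.7 0 2.8 0"

```text
time: 2.1
position: [0.425, 0.3665, 0.2004]
tool_rot: [-0.495, 0.506, -0.505, 0.494]
ft_force: [0.1, 0.2, -0.2]
grip_width: 0.0392
```

Run:
```python
from plan import *
st(); k=W(M,-.07,.01); plan([*k,.14],M[2]-np.pi/2)
for n in("top","side"): cv2.imwrite(f"pics/{n}1.png",robot.camera(n)[:,:,::-1])
t=cv2.imread("pics/top1.png"); s=cv2.imread("pics/side1.png")
o=robot.get_obs(); print(proj("top",o["position"]),proj("side",o["position"]))
cv2.imwrite("pics/a.png",np.hstack([cv2.resize(t[185:305,115:235],(400,400)),cv2.resize(s[110:230,150:270],(400,400))]))
```

```text
t 2.1 p [0.425  0.3665 0.2004] yaw -1.5928 tilt [-0.0009 -0.0005] f [ 0.07    0.1914 -0.2248] m [-0.0078  0.183  -0.0063] w 0.0392 q [0.5125 0.503  1.642  0.     0.9976 2.1053]
shift [0.04 6.04 0.02] rot [0.001 0.004 0.001]
[[159.3155 272.5293]] [[203.6874 156.9491]]
```

View pics/a.png

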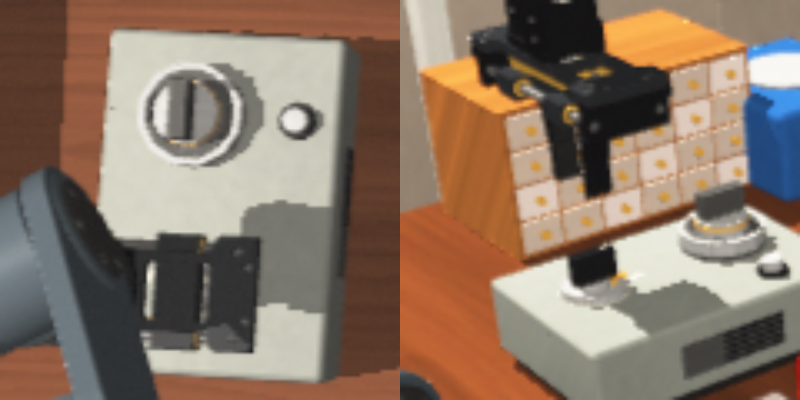

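Run:
```python
from plan import *
o=robot.get_obs();p=o["position"]
I=cv2.imread("pics/side1.png"); T=cv2.imread("pics/top1.png")
x0,y0,S=180,120,12
J=cv2.resize(I[y0:y0+60,x0:x0+60],None,fx=10,fy=10,interpolation=cv2.INTER_CUBIC)
def D(img,n,P,x0,y0,S):
    q=((proj(n,np.array(P))-[x0,y0]+.5)*S).astype(np.int32); cv2.polylines(img,[q.reshape(-1,1,2)],True,(0,0,255),1)
Rm=R.from_quat(o["tool_rot"]).as_matrix()
for s in(1,-1):
    for a,b in((.0196,.0346),):
        D(J,"side",[p+Rm@[s*x,.025,z] for x,z in((a,.0095),(b,.0095),(b,-.0095),(a,-.0095))],x0,y0,10)
cv2.imwrite("pics/b.png",J)
```

```text
(no output)
```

View pics/b.png

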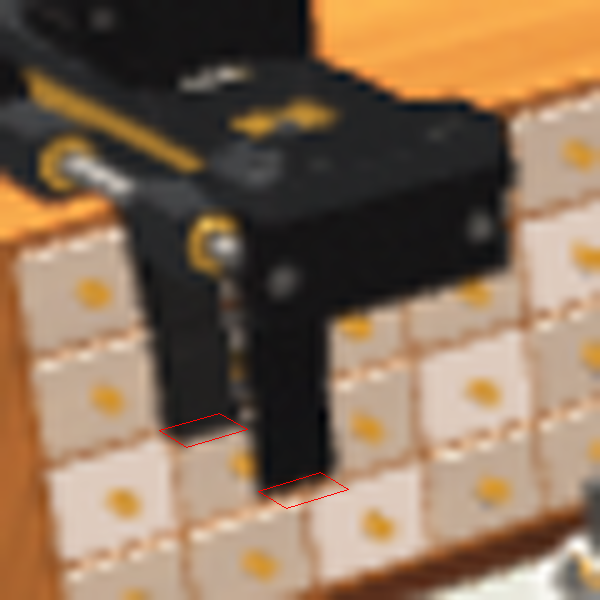

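Call:
carry_out --pt "0.4 0 3 0 0 0 0" --pt "0.4 0 6 0 0 0 0" --pt "0.4 0 6 0 0 0 0" --pt "0.4 0 6 0 0 0 0"

```text
time: 2.6
position: [0.4251, 0.3666, 0.1406]
tool_rot: [-0.495, 0.505, -0.505, 0.494]
ft_force: [-0.3, 0.3, -0.0]
grip_width: 0.035
```

```bash
cat > ovt.py <<'E'
from plan import *
def ovt(n,x0,y0,w,S,out):
    o=robot.get_obs();p=o["position"]; I=robot.camera(n)[:,:,::-1]; J=cv2.resize(np.ascontiguousarray(I[y0:y0+w,x0:x0+w]),None,fx=S,fy=S,interpolation=cv2.INTER_CUBIC)
    Rm=R.from_quat(o["tool_rot"]).as_matrix(); g=o["grip_width"]/2
    for s in(1,-1):
        P=[p+Rm@[s*x,.025,z] for x,z in((g,.0095),(g+.013,.0095),(g+.013,-.0095),(g,-.0095))]
        q=((proj(n,np.array(P))-[x0,y0]+.5)*S).astype(np.int32); cv2.polylines(J,[q.reshape(-1,1,2)],True,(0,0,255),1)
    cv2.imwrite(out,J)
E
python3 - <<'E'
from ovt import *
st()
ovt("side",170,140,75,8,"pics/d.png")
ovt("top",130,235,75,8,"pics/e.png")
E
```

```text
t 2.6 p [0.4251 0.3666 0.1406] yaw -1.5921 tilt [-0.0011 -0.0006] f [-0.3178  0.2754 -0.0466] m [-0.0529  0.1499 -0.0205] w 0.035 q [0.5125 0.5906 1.6887 0.     0.8635 2.1046]
```

View pics/d.png

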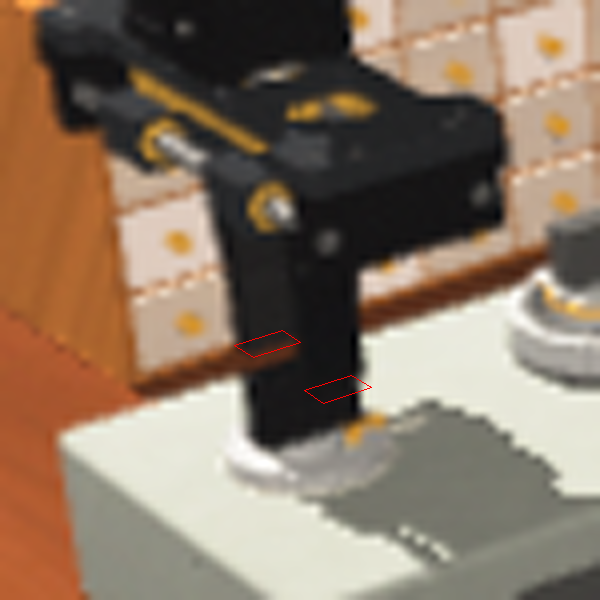

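View pics/e.png

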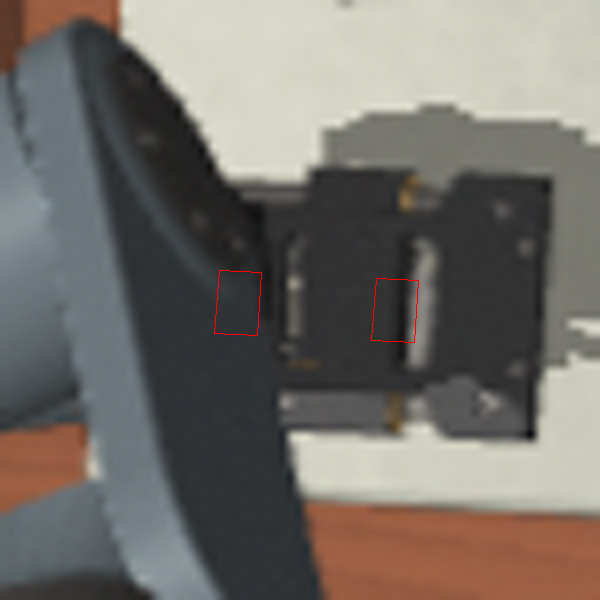

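Call:
carry_out --pt "0.4 0 1.2 0 0 0 0" --pt "0.4 0 2.46 0 0 0 0" --pt "0.4 0 2.46 0 0 0 0" --pt "0.4 0 2.46 0 0 0 0" --pt "0.4 0 2.46 0 0 0 0" --force 8

```text
time: 3.2
position: [0.4254, 0.3667, 0.1162]
tool_rot: [0.494, -0.505, 0.506, -0.494]
ft_force: [0.0, -0.2, 0.3]
grip_width: 0.0347
```

Run:
```python
from ovt import *
st()
ovt("side",170,140,75,8,"pics/d1.png")
```

```text
t 3.2 p [0.4254 0.3667 0.1162] yaw -1.593 tilt [0.0001 0.0001] f [ 0.0344 -0.2112  0.2629] m [-0.0747  0.1403  0.0137] w 0.0347 q [ 0.5125  0.6291  1.7039 -0.      0.8085  2.1055]
```

View pics/d1.png

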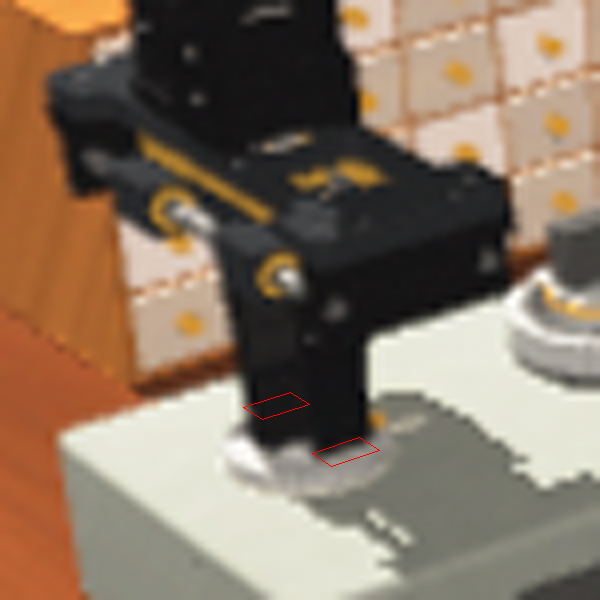

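Call:
carry_out --pt "0.0 0 0 0 0 0 0" --pt "0.0 0 0 0 0 0 0" --pt "0.0 0 0 0 0 0 0" --pt "0.0 0 0 0 0 0 0" --force 8

```text
time: 3.65
position: [0.4252, 0.365, 0.1163]
tool_rot: [0.496, -0.504, 0.506, -0.494]
ft_force: [0.1, -5.4, 3.0]
grip_width: 0.0139
```

Run:
```python
from plan import *
st()
```

```text
t 3.65 p [0.4252 0.365  0.1163] yaw -1.5909 tilt [-0.0004 -0.0038] f [ 0.1057 -5.4151  2.9715] m [-1.0682 -0.0315  0.0728] w 0.0139 q [ 0.5115  0.6284  1.7049 -0.0043  0.8104  2.1054]
```

Call:
carry_out --pt "0.0 0.17 0 0 0 0 0" --pt "0.0 0.17 0 0 0 0 0" --pt "0.0 0.17 0 0 0 0 0" --pt "0.0 0.17 -0.6 0 0 0 0" --pt "0.0 0.17 -1.25 0 0 0 0" --pt "0.0 0.17 -1.25 0 0 0 0" --pt "0.0 0.17 -1.25 0 0 0 0" --force 40

```text
time: 4.35
position: [0.4252, 0.3648, 0.1282]
tool_rot: [0.495, -0.505, 0.506, -0.494]
ft_force: [2.7, -1.4, -8.8]
grip_width: 0.0138
```

Run:
```python
from ovt import *
st()
ovt("side",170,140,75,8,"pics/d2.png")
```

```text
t 4.35 p [0.4252 0.3648 0.1282] yaw -1.5929 tilt [-0.0002 -0.0004] f [ 2.7186 -1.35   -8.8274] m [-0.2042 -0.3046  0.003 ] w 0.0138 q [ 0.5098  0.6086  1.7001 -0.0003  0.8332  2.1029]
```

View pics/d2.png

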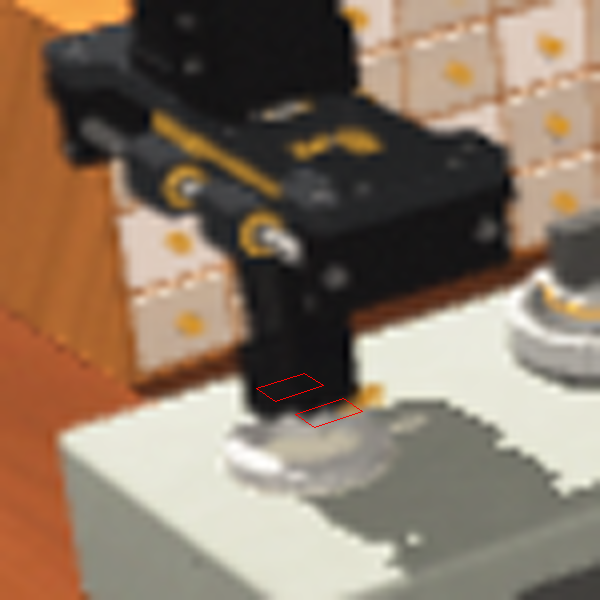

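Call:
carry_out --pt "0.0 0 0 0 0 -0.14 0" --pt "0.0 0 0 0 0 -0.28 0" --pt "0.0 0 0 0 0 -0.42 0" --pt "0.0 0 0 0 0 -0.56 0" --pt "0.0 0 0 0 0 -0.7 0" --pt "0.0 0 0 0 0 -0.84 0" --pt "0.0 0 0 0 0 -0.98 0" --pt "0.0 0 0 0 0 -1.12 0" --pt "0.0 0 0 0 0 -1.22 0" --pt "0.0 0 0 0 0 -1.22 0" --pt "0.0 0 0 0 0 -1.22 0"

```text
time: 5.5
position: [0.4242, 0.3663, 0.1283]
tool_rot: [-0.694, 0.133, -0.132, 0.695]
ft_force: [-0.9, 6.0, -8.7]
grip_width: 0.0133
```

Run:
```python
from ovt import *
st()
ovt("side",170,140,75,8,"pics/d3.png")
```

```text
t 5.5 p [0.4242 0.3663 0.1283] yaw -0.3765 tilt [-0.0017  0.0023] f [-0.9494  6.0168 -8.7139] m [0.9538 0.3377 0.0343] w 0.0133 q [0.5114 0.6085 1.6999 0.0039 0.8335 0.8853]
```

View pics/d3.png

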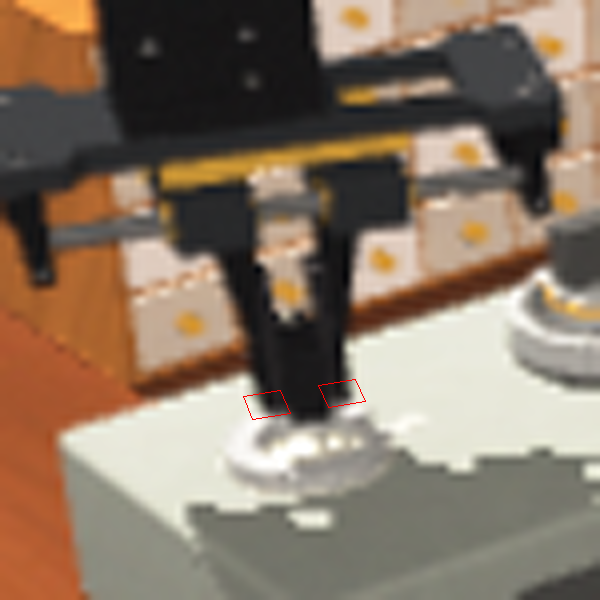

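Call:
carry_out --pt "0.0 -0.15 0 0.1 0 0 0" --pt "0.0 -0.15 0.4 0.1 0 0 0" --pt "0.0 -0.15 0.8 0.1 0 0 0" --pt "0.0 -0.15 1.2 0.1 0 0 0" --pt "0.0 -0.15 1.25 0.1 0 0 0" --pt "0.0 -0.15 1.25 0.1 0 0 0"

```text
time: 6.15
position: [0.4241, 0.3665, 0.1164]
tool_rot: [-0.695, 0.131, -0.131, 0.695]
ft_force: [-1.0, 1.3, -3.2]
grip_width: 0.0135
```

Run:
```python
from ovt import *
st()
ovt("side",170,140,75,8,"pics/d4.png")
```

```text
t 6.15 p [0.4241 0.3665 0.1164] yaw -0.3734 tilt [-0.0001  0.0001] f [-1.0463  1.2588 -3.1568] m [ 0.1413  0.189  -0.0576] w 0.0135 q [0.5131 0.6277 1.7065 0.0002 0.8073 0.8863]
```

View pics/d4.png

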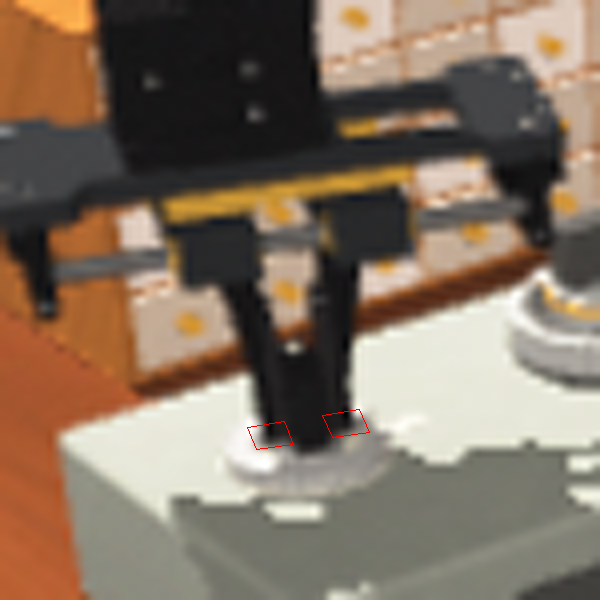

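Call:
carry_out --pt "0.4 0 0 0 0 0 0" --pt "0.4 0 0 0 0 0 0" --pt "0.4 0 0 0 0 0 0" --pt "0.4 0 -3 0 0 0 0" --pt "0.2 0 -6 0 0 0 0" --pt "0 0 -7 0 0 0 0" --pt "0 0 -7 0 0 0 0" --force 20

```text
time: 6.9
position: [0.4253, 0.367, 0.1878]
tool_rot: [-0.694, 0.13, -0.132, 0.696]
ft_force: [0.9, -0.1, -0.4]
grip_width: 0.0185
```

```bash
sed -i 's/^M=.*; C/M=np.array([.4932,.3531,-.026]); C/' plan.py
python3 - <<'E'
from ovt import *
st()
ovt("side",170,140,75,8,"pics/d5.png")
p=W(M,.065,-.058); print(p); plan([*p,.19],M[2]-np.pi/2); plan([*p,.19],-.3765)
E
```

```text
t 6.9 p [0.4253 0.367  0.1878] yaw -0.3729 tilt [0.0039 0.0021] f [ 0.9115 -0.0633 -0.3768] m [-0.1008  0.0272  0.0436] w 0.0185 q [ 0.5131  0.5193  1.6555 -0.0001  0.9624  0.8861]
[0.5567 0.2934]
shift [14.98 -0.34 -1.98] rot [-0.001  1.224  0.   ]
shift [14.98 -0.34 -1.98] rot [-0.001  0.004  0.001]
```

View pics/d5.png

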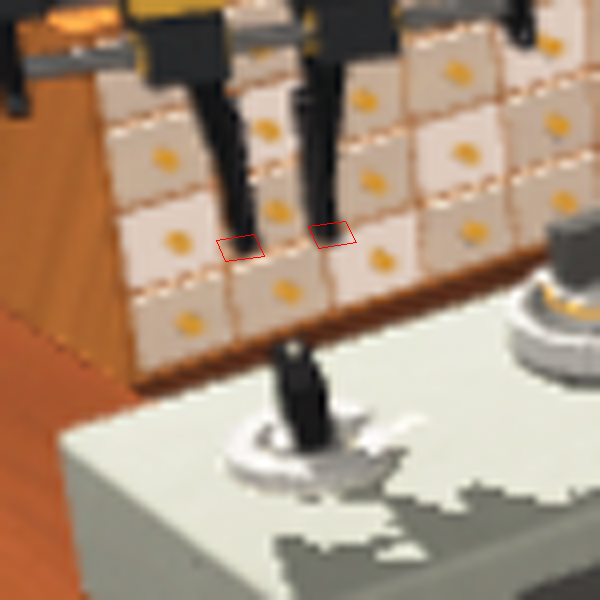

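Call:
carry_out --pt "0 15.0 -0.3 -2.0 0 1.22 0" --pt "0 15.0 -0.3 -2.0 0 1.22 0" --pt "0 15.0 -0.3 -2.0 0 1.22 0" --pt "0 15.0 -0.3 -2.0 0 1.22 0" --pt "0 15.0 -0.3 -2.0 0 1.22 0" --pt "0 15.0 -0.3 -2.0 0 1.22 0" --pt "0 15.0 -0.3 -2.0 0 1.22 0" --pt "0 15.0 -0.3 -2.0 0 1.22 0" --pt "0 15.0 -0.3 -2.0 0 1.22 0" --pt "0 15.0 -0.3 -2.0 0 1.22 0" --pt "0 15.0 -0.3 -2.0 0 1.22 0"

```text
time: 8.05
position: [0.5562, 0.293, 0.1883]
tool_rot: [-0.495, 0.505, -0.505, 0.494]
ft_force: [1.0, 0.0, -1.0]
grip_width: 0.0002
```

Run:
```python
from ovt import *
st()
ovt("side",225,140,75,8,"pics/d6.png")
p=W(M,.065,-.058); plan([*p,.125],M[2]-np.pi/2)
I=robot.camera("side")[:,:,::-1]; I=np.ascontiguousarray(I[160:220,170:240]); I=cv2.resize(I,None,fx=8,fy=8,interpolation=cv2.INTER_CUBIC)
k=W(M,-.07,.01); 
for z,c in((.117,(0,0,255)),(.125,(255,0,0))):
    a=M[2]+1.22; u=np.array([np.cos(a),np.sin(a)]);v=np.array([-u[1],u[0]])
    P=[[*(k+.02*s*u+.007*t*v),z] for s,t in((1,1),(1,-1),(-1,-1),(-1,1))]
    q=((proj("side",np.array(P))-[170,160]+.5)*8).astype(np.int32); cv2.polylines(I,[q.reshape(-1,1,2)],True,c,1)
cv2.imwrite("pics/d7.png",I)
```

```text
t 8.05 p [0.5562 0.293  0.1883] yaw -1.5909 tilt [-0.0013 -0.0004] f [ 1.033   0.0058 -0.9531] m [-0.0567  0.1455  0.0037] w 0.0002 q [ 0.3074  0.6011  1.478  -0.      1.0639  1.8983]
shift [-0.04  6.36  0.04] rot [0.001 0.005 0.   ]
```

View pics/d6.png

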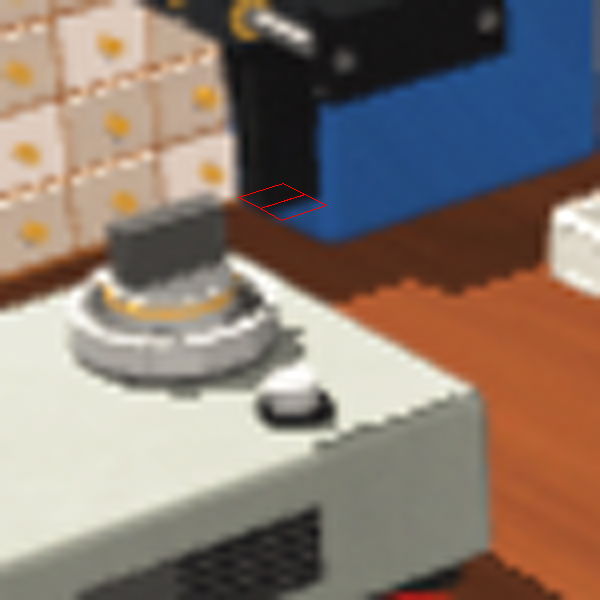

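View pics/d7.png

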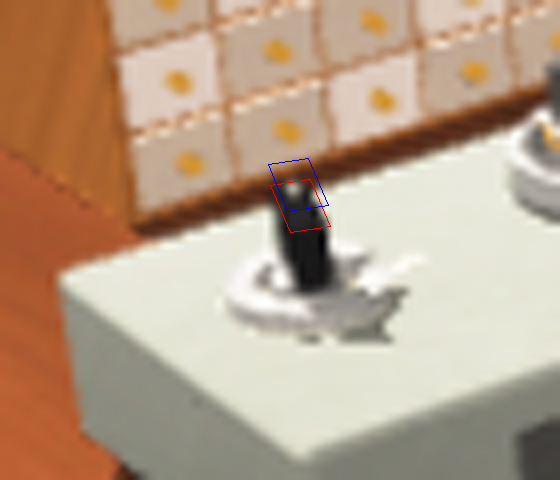

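Call:
carry_out --pt "0 0 3.0 0 0 0 0" --pt "0 0 6.0 0 0 0 0" --pt "0 0 6.8 0 0 0 0" --pt "0 0 7.2 0 0 0 0" --pt "0 0 7.6 0 0 0 0" --pt "0 0 7.9 0 0 0 0" --pt "0 0 7.9 0 0 0 0" --pt "0 0 7.9 0 0 0 0"

```text
time: 8.95
position: [0.5578, 0.2935, 0.111]
tool_rot: [0.493, -0.505, 0.506, -0.495]
ft_force: [-1.2, 0.1, 1.0]
grip_width: 0.0005
```

Run:
```python
from ovt import *
st()
ovt("side",225,140,75,8,"pics/d8.png")
```

```text
t 8.95 p [0.5578 0.2935 0.111 ] yaw -1.593 tilt [0.003  0.0011] f [-1.1781  0.129   1.031 ] m [-0.0649  0.1984 -0.0511] w 0.0005 q [0.3074 0.7044 1.5286 0.0001 0.9054 1.9003]
```

View pics/d8.png

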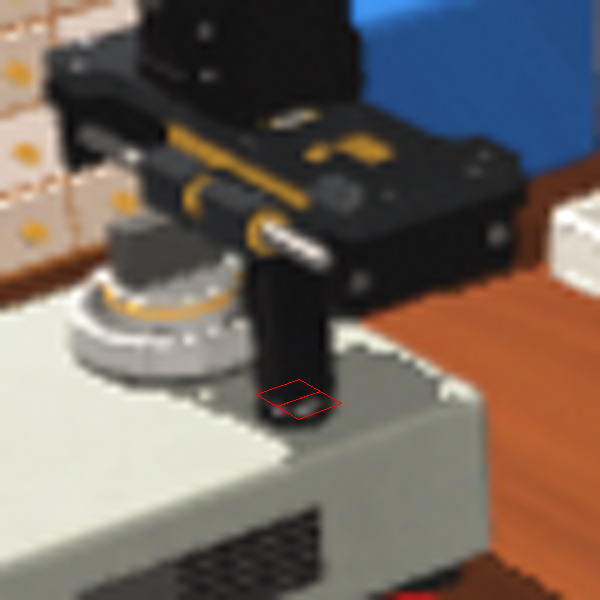

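Call:
carry_out --pt "0 0 0.15 0 0 0 0" --pt "0 0 0.3 0 0 0 0" --pt "0 0 0.3 0 0 0 0" --pt "0 0 0.3 0 0 0 0" --pt "0 0 0.3 0 0 0 0"

```text
time: 9.5
position: [0.5578, 0.2936, 0.1108]
tool_rot: [0.493, -0.505, 0.506, -0.496]
ft_force: [-3.6, -1.2, 17.3]
grip_width: 0.0003
```

Run:
```python
from ovt import *
st()
h=W(M,.065,.02); print(h); plan([*h,.19],M[2]-np.pi/2)
```

```text
t 9.5 p [0.5578 0.2936 0.1108] yaw -1.5928 tilt [0.0037 0.0011] f [-3.6307 -1.1994 17.262 ] m [-0.309   0.9091  0.0124] w 0.0003 q [ 0.3075  0.7045  1.529  -0.0001  0.9042  1.9004]
[0.5587 0.3714]
shift [-7.79 -7.91 -0.05] rot [-0.004  0.004 -0.001]
```

Call:
carry_out --pt "0 0 -4.5 0 0 0 0" --pt "0.4 0 -8.3 0 0 0 0" --pt "0.4 -4 -8.3 0 0 0 0" --pt "0.4 -7.8 -8.3 0 0 0 0" --pt "0.4 -7.8 -8.3 0 0 0 0" --pt "0.4 -7.8 -8.3 0 0 0 0" --pt "0.4 -7.8 -8.3 0 0 0 0"

```text
time: 10.2
position: [0.5581, 0.3702, 0.1896]
tool_rot: [0.495, -0.506, 0.506, -0.494]
ft_force: [0.8, 0.0, -0.2]
grip_width: 0.0334
```

Run:
```python
from ovt import *
st()
h=W(M,.065,.02); print(h); plan([*h,.135],M[2]-np.pi/2)
ovt("side",215,130,75,8,"pics/d9.png")
```

```text
t 10.2 p [0.5581 0.3702 0.1896] yaw -1.5933 tilt [-0.0009 -0.001 ] f [ 0.7899  0.0319 -0.2211] m [-0.0513  0.1798 -0.0827] w 0.0334 q [ 0.4194  0.6514  1.3648 -0.0006  1.1266  2.013 ]
[0.5587 0.3714]
shift [-0.12  5.46  0.06] rot [0.001 0.003 0.001]
```

View pics/d9.png

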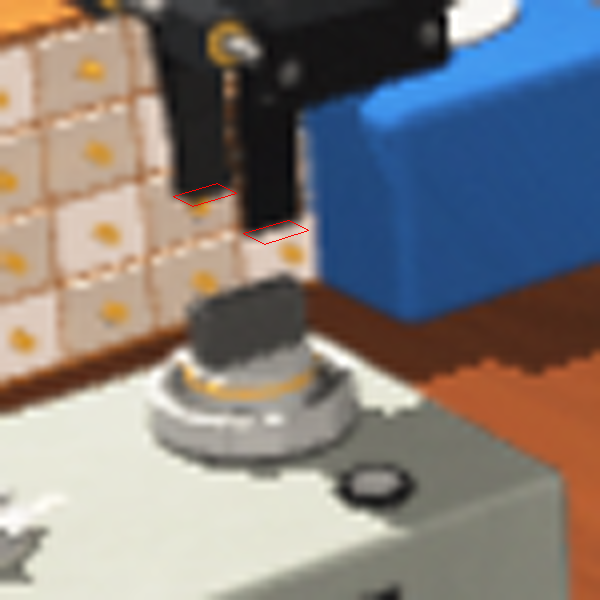

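Call:
carry_out --pt "0.4 -0.1 2.5 0.06 0 0 0" --pt "0.4 -0.1 5.0 0.06 0 0 0" --pt "0.4 -0.1 5.45 0.06 0 0 0" --pt "0.4 -0.1 5.45 0.06 0 0 0" --pt "0.4 -0.1 5.45 0.06 0 0 0" --pt "0 -0.1 5.45 0.06 0 0 0" --pt "0 -0.1 5.45 0.06 0 0 0" --pt "0 -0.1 5.45 0.06 0 0 0" --pt "0 -0.1 5.45 0.06 0 0 0" --force 8

```text
time: 11.15
position: [0.559, 0.3719, 0.136]
tool_rot: [0.495, -0.505, 0.506, -0.494]
ft_force: [1.0, -2.5, 1.6]
grip_width: 0.0142
```

Run:
```python
from ovt import *
st()
```

```text
t 11.15 p [0.559  0.3719 0.136 ] yaw -1.5927 tilt [ 0.0003 -0.0006] f [ 0.9771 -2.4572  1.64  ] m [-0.3621  0.1372 -0.0193] w 0.0142 q [ 0.4212  0.7174  1.399  -0.0008  1.0251  2.0143]
```

Call:
carry_out --pt "0 0.08 0 0 0 0 0" --pt "0 0.08 0 0 0 0 0" --pt "0 0.08 0 0 0 -0.14 0" --pt "0 0.08 0 0 0 -0.28 0" --pt "0 0.08 0 0 0 -0.42 0" --pt "0 0.08 0 0 0 -0.56 0" --pt "0 0.08 0 0 0 -0.7 0" --pt "0 0.08 0 0 0 -0.84 0" --pt "0 0.08 0 0 0 -0.98 0" --pt "0 0.08 0 0 0 -1.12 0" --pt "0 0.08 0 0 0 -1.26 0" --pt "0 0.08 0 0 0 -1.4 0" --pt "0 0.08 0 0 0 -1.41 0" --pt "0 0.08 0 0 0 -1.41 0" --pt "0 0.08 0 0 0 -1.41 0" --force 45

```text
time: 12.65
position: [0.5592, 0.3715, 0.136]
tool_rot: [-0.704, 0.065, -0.065, 0.704]
ft_force: [-0.8, 0.1, 3.2]
grip_width: 0.0135
```

Run:
```python
from ovt import *
st()
ovt("side",215,130,75,8,"pics/d10.png")
```

```text
t 12.65 p [0.5592 0.3715 0.136 ] yaw -0.1848 tilt [0.0007 0.0003] f [-0.8251  0.0798  3.2099] m [-0.0161  0.0575  0.0323] w 0.0135 q [ 0.4203  0.717   1.3999 -0.      1.0238  0.6051]
```

View pics/d10.png

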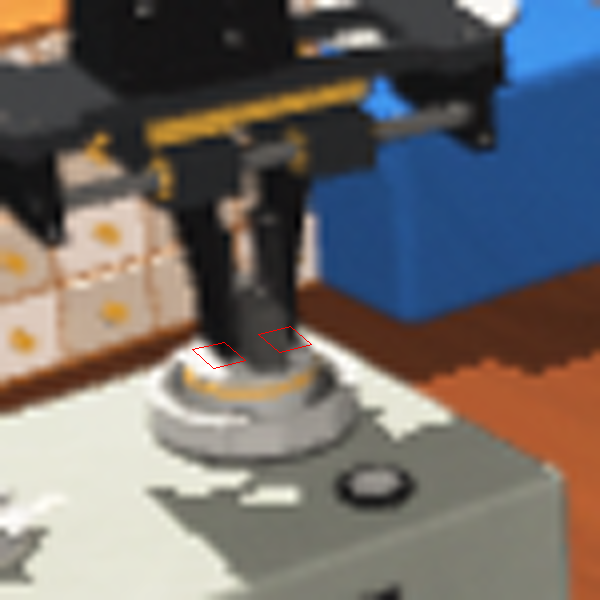

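Call:
carry_out --pt "0 0 -0.4 0 0 0 0" --pt "0 0 -0.8 0 0 0 0" --pt "0 0 -1.2 0 0 0 0" --pt "0 0 -1.6 0 0 0 0" --pt "0 0 -2.0 0 0 0 0" --pt "0 0 -2.4 0 0 0 0" --pt "0 0 -4 0 0 0 0" --pt "0 0 -5 0 0 0 0" --pt "0 0 -5 0 0 0 0"

```text
time: 13.6
position: [0.5602, 0.3719, 0.1879]
tool_rot: [-0.703, 0.063, -0.066, 0.705]
ft_force: [0.1, 0.6, -3.4]
grip_width: 0.0135
```

Run:
```python
from ovt import *
st()
for n in("top","side"): cv2.imwrite(f"pics/{n}2.png",robot.camera(n)[:,:,::-1])
t=cv2.imread("pics/top2.png")
cv2.imwrite("pics/f1.png",cv2.resize(t[165:225,265:405],None,fx=5.7,fy=5.7,interpolation=cv2.INTER_CUBIC))
```

```text
t 13.6 p [0.5602 0.3719 0.1879] yaw -0.183 tilt [0.0043 0.0019] f [ 0.0924  0.6347 -3.3731] m [-0.0794  0.0435 -0.025 ] w 0.0135 q [0.4202 0.6548 1.3633 0.     1.1189 0.6032]
```

View pics/side2.png

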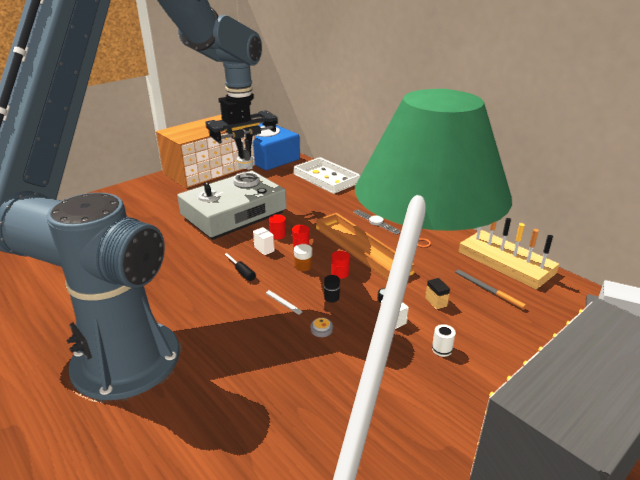

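View pics/f1.png

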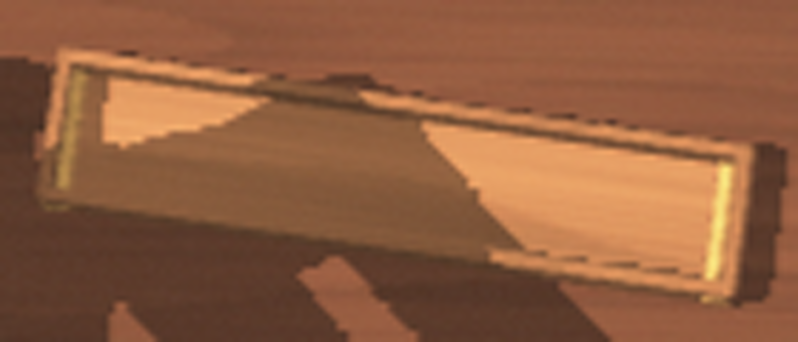

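Run:
```python
from plan import *
t=cv2.imread("pics/top0.png"); s=cv2.imread("pics/side0.png")
def case(img,n,C,x0,y0,w,h,S,out):
    J=cv2.resize(img[y0:y0+h,x0:x0+w],None,fx=S,fy=S,interpolation=cv2.INTER_CUBIC)
    def D(L,col):
        P=[[*W(C,l[0],l[1]),l[2]] for l in L]
        q=((proj(n,np.array(P))-[x0,y0]+.5)*S).astype(np.int32); cv2.polylines(J,[q.reshape(-1,1,2)],True,col,1)
    B=lambda a,b,z:[(a,b,z),(-a,b,z),(-a,-b,z),(a,-b,z)]
    D(B(.16,.035,.03),(0,0,255)); D(B(.154,.029,.03),(255,0,0)); D(B(.154,.029,.006),(0,255,0));D(B(.16,.035,0),(255,255,0))
    cv2.imwrite(out,J)
C=np.array([.6392,-.0304,-1.685])
case(t,"top",C,265,165,140,60,5.7,"pics/g1.png")
case(s,"side",C,310,205,115,80,6.5,"pics/g2.png")
case(s,"side",C-[.0016,.0011,0],310,205,115,80,6.5,"pics/g3.png")
# refine: which calibration shift: knob, socket
print(proj("top",[[.4235,.3649,.117],[.5591,.3716,.132]]),proj("top",[[.4251,.3660,.117]]))
```

```text
[[169.8681 273.8484]
 [168.0442 217.5867]] [[169.448  273.1768]]
```

View pics/g1.png

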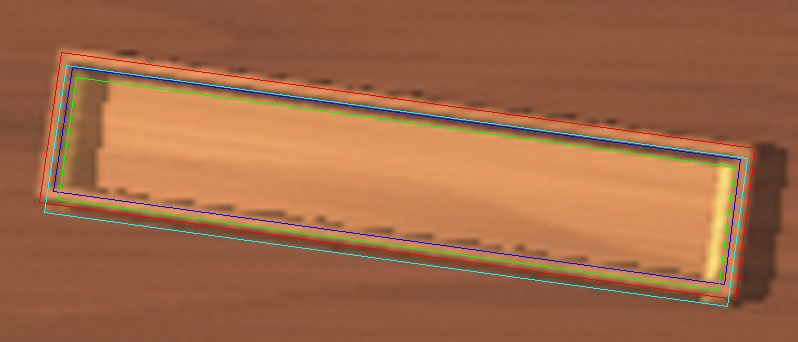

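View pics/g2.png

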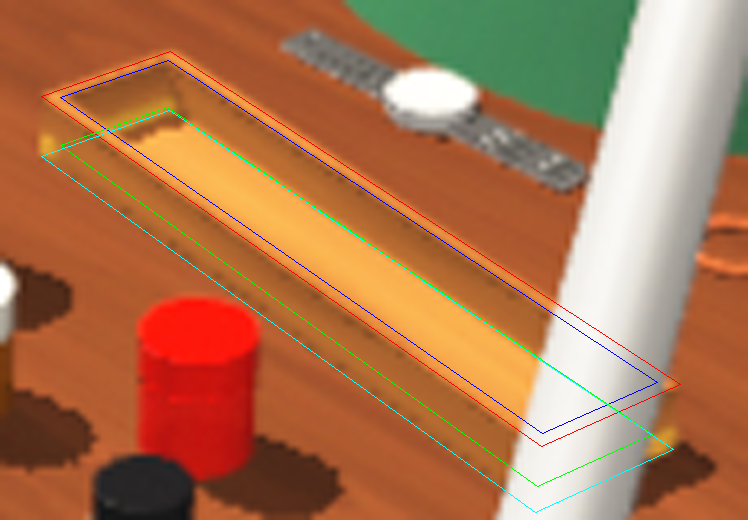

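View pics/g3.png

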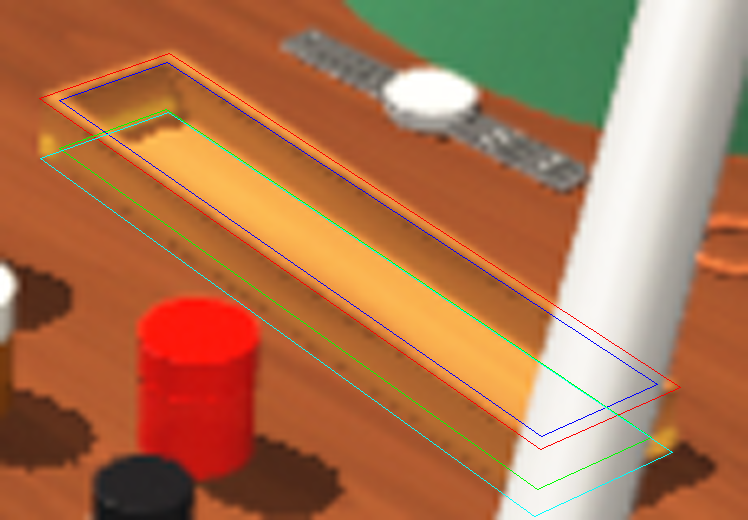

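```bash
sed -i 's/C=np.array(.*/C=np.array([.6384,-.0309,-1.685])/' plan.py
cat >> plan.py <<'E'
slot=dict(head=-.1196,holder=-.0692,jar=-.0273,tube=.0166,anvil=.056,pad=.0924,die=.1308)
E
python3 - <<'E'
from plan import *
h=W(C,slot["head"],0); print(h); plan([*h,.12],C[2]+np.pi/2)
E
```

```text
[0.652  0.0879]
shift [ 14.31   6.59 -26.17] rot [-0.    -0.069  0.   ]
```

Call:
carry_out --pt "0 14.3 0.2 -26.2 0 -0.07 0" --pt "0 14.3 0.2 -26.2 0 -0.07 0" --pt "0 14.3 0.2 -26.2 0 -0.07 0" --pt "0 14.3 0.2 -26.2 0 -0.07 0" --pt "0 14.3 0.2 -26.2 0 -0.07 0" --pt "0 14.3 0.2 -26.2 0 -0.07 0" --pt "0 14.3 0.2 -26.2 0 -0.07 0" --pt "0 14.3 4 -26.2 0 -0.07 0" --pt "0 14.3 8 -26.2 0 -0.07 0" --pt "0 14.3 8 -26.2 0 -0.07 0" --pt "0 14.3 8 -26.2 0 -0.07 0" --pt "0 14.3 8 -26.2 0 -0.07 0"

```text
time: 14.9
position: [0.6534, 0.0881, 0.1076]
tool_rot: [-0.706, 0.038, -0.041, 0.706]
ft_force: [-0.7, -0.1, -3.1]
grip_width: 0.0137
```

Run:
```python
from ovt import *
st()
h=W(C,slot["head"],0); plan([*h,.0585],C[2]+np.pi/2)
ovt("side",295,180,75,8,"pics/d11.png")
```

```text
t 14.9 p [0.6534 0.0881 0.1076] yaw -0.1125 tilt [ 0.0039 -0.0001] f [-0.6526 -0.101  -3.0894] m [-0.1163  0.0178 -0.0193] w 0.0137 q [-0.0352  0.7397  1.4512  0.0001  0.9468  0.0772]
shift [-0.16  4.91 -0.03] rot [-0.     0.002  0.004]
```

View pics/d11.png

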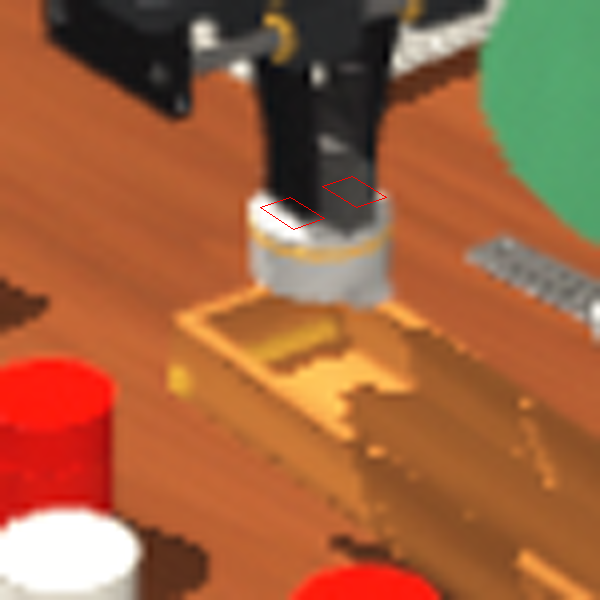

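Call:
carry_out --pt "0 -0.1 1.5 0 0 0 0" --pt "0 -0.1 3.0 0 0 0 0" --pt "0 -0.1 3.8 0 0 0 0" --pt "0 -0.1 4.3 0 0 0 0" --pt "0 -0.1 4.6 0 0 0 0" --pt "0 -0.1 4.6 0 0 0 0" --pt "0 -0.1 4.6 0 0 0 0"

```text
time: 15.65
position: [0.6512, 0.0878, 0.0598]
tool_rot: [-0.706, 0.04, -0.04, 0.706]
ft_force: [-0.2, 0.8, -2.9]
grip_width: 0.0136
```

Run:
```python
from ovt import *
st()
h=W(C,slot["head"],0); plan([*h,.0585],C[2]+np.pi/2)
ovt("side",295,180,75,8,"pics/d12.png")
ovt("top",260,160,75,8,"pics/d13.png")
```

```text
t 15.65 p [0.6512 0.0878 0.0598] yaw -0.113 tilt [ 0.0006 -0.    ] f [-0.193   0.8184 -2.8772] m [-0.1087  0.1317  0.0618] w 0.0136 q [-0.0358  0.8053  1.4731  0.      0.8626  0.0772]
shift [0.08 0.13 0.03] rot [-0.     0.001  0.001]
```

View pics/d12.png

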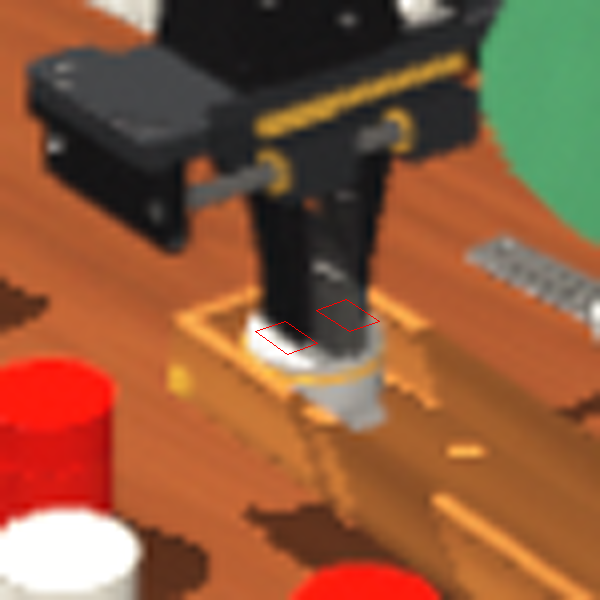

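View pics/d13.png

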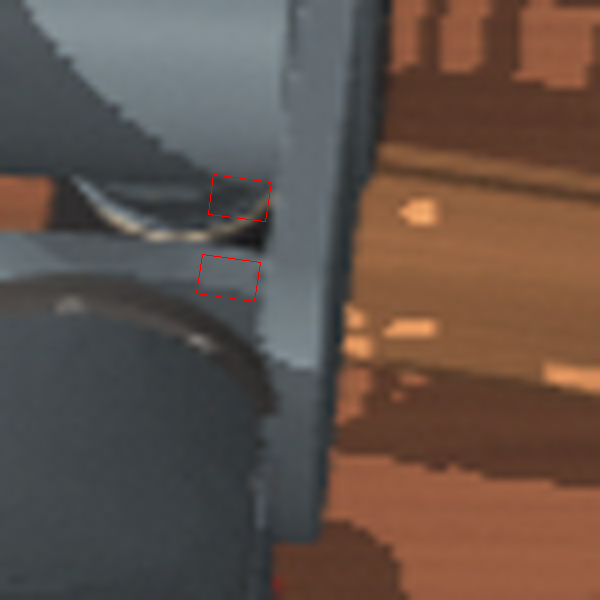

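Call:
carry_out --pt "0 0.08 0.13 0.03 0 0 0" --pt "0 0.08 0.22 0.03 0 0 0" --pt "0 0.08 0.22 0.03 0 0 0" --pt "0 0.08 0.22 0.03 0 0 0"

```text
time: 16.15
position: [0.6522, 0.088, 0.058]
tool_rot: [-0.706, 0.039, -0.04, 0.706]
ft_force: [-0.2, 0.9, 0.3]
grip_width: 0.0136
```

Run:
```python
from ovt import *
st()
```

```text
t 16.15 p [0.6522 0.088  0.058 ] yaw -0.1129 tilt [ 0.0012 -0.0001] f [-0.2339  0.8569  0.26  ] m [-0.0669  0.0986 -0.0253] w 0.0136 q [-0.0354  0.8088  1.4712 -0.      0.8603  0.0776]
```

Call:
carry_out --pt "0.4 0 0 0 0 0 0" --pt "0.4 0 0 0 0 0 0" --pt "0.4 0 0 0 0 0 0" --pt "0.4 0 -3 0 0 0 0" --pt "0.6 0 -7 0 0 0 0" --pt "0.9 -5 -10 0 0 0 0" --pt "0.9 -10 -10 3 0 0.15 0" --pt "0.9 -15 -10 6 0 0.3 0" --pt "0.9 -20 -10 8 0 0.45 0" --pt "0.9 -20 -10 8 0 0.6 0" --pt "0.9 -20 -10 8 0 0.75 0" --pt "0.9 -20 -10 8 0 0.9 0" --pt "0.9 -20 -10 8 0 1.05 0" --pt "0.9 -20 -10 8 0 1.2 0" --pt "0.9 -20 -10 8 0 1.35 0" --pt "0.9 -20 -10 8 0 1.45 0" --pt "0.9 -20 -10 8 0 1.45 0"

```text
time: 17.85
position: [0.4621, 0.19, 0.1576]
tool_rot: [-0.502, 0.498, -0.498, 0.502]
ft_force: [0.1, -0.1, 0.1]
grip_width: 0.0783
```

Run:
```python
from ovt import *
st()
for n in("top","side"): cv2.imwrite(f"pics/{n}3.png",robot.camera(n)[:,:,::-1])
t=cv2.imread("pics/top3.png")
cv2.imwrite("pics/f3.png",cv2.resize(t[165:325,225:495],None,fx=2.96,fy=2.96,interpolation=cv2.INTER_CUBIC))
```

```text
t 17.85 p [0.4621 0.19   0.1576] yaw -1.5628 tilt [0.0004 0.    ] f [ 0.1137 -0.0767  0.1263] m [-0.0558  0.1723  0.0225] w 0.0783 q [ 0.1661  0.4991  1.8309 -0.      0.8112  1.729 ]
```

View pics/f3.png

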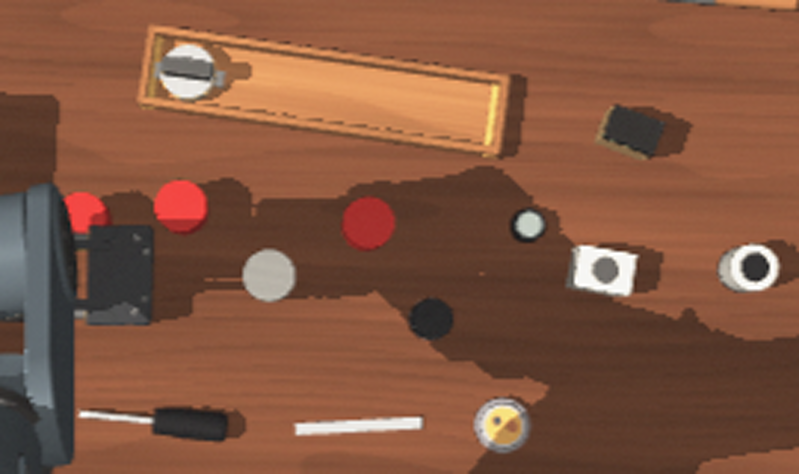

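View pics/side3.png

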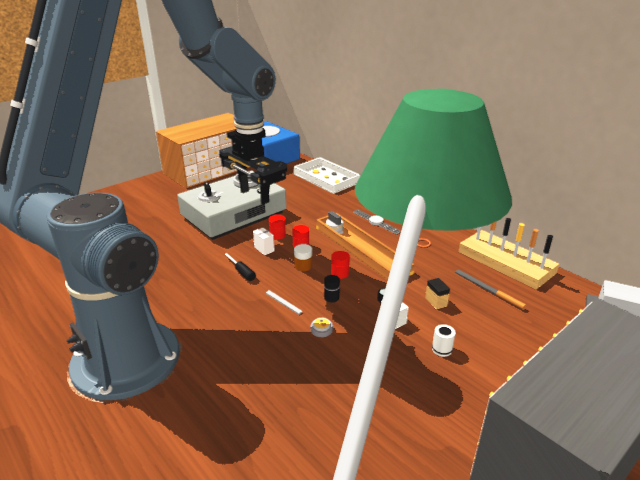

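Run:
```python
import cv2,numpy as np
t=cv2.imread("pics/top0.png")
a=[t[252:282,250:280],t[241:271,414:444],t[194:224,423:453],t[242:272,301:331],t[257:287,355:385],t[240:270,464:494]]
a=[cv2.resize(x,(265,265),interpolation=cv2.INTER_CUBIC) for x in a]
cv2.imwrite("pics/k.png",np.vstack([np.hstack(a[:3]),np.hstack(a[3:])]))
```

```text
(no output)
```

View pics/k.png

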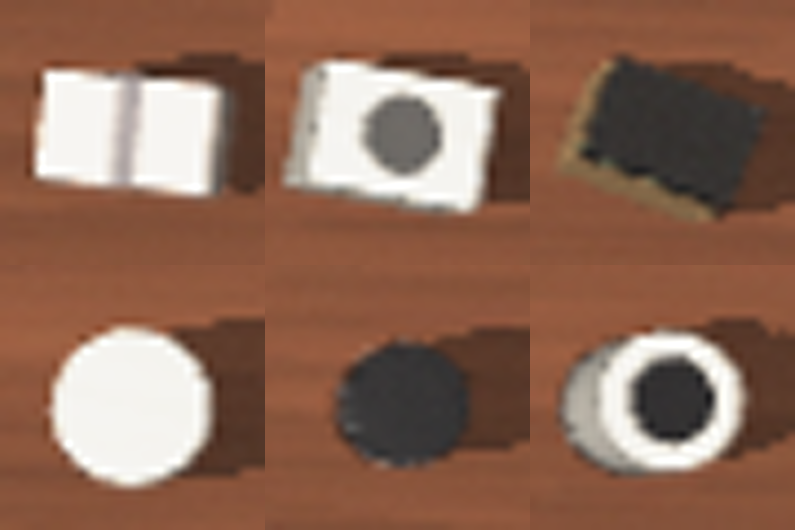

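Run:
```python
from fit import *
f=lambda o,x,y:(o[0]+x/8.833-.5,o[1]+y/8.833-.5)
for n,o,(a,b,h),P,x0 in [("holder",(250,252),(.016,.025,.052),[(43,70),(220,88),(212,194),(35,178)],[.45,.14,0]),
 ("anvil",(414,241),(.018,.024,.046),[(60,62),(233,92),(207,212),(38,187)],[.48,-.27,0]),
 ("pad",(423,194),(.015,.023,.05),[(92,58),(232,108),(192,212),(55,152)],[.6,-.3,0])]:
    L=[(a,b,h),(a,-b,h),(-a,-b,h),(-a,b,h)]
    p,r=fit([("top",l,f(o,*q)) for l,q in zip(L,P)],x0); print(n,p,r.round(2).tolist(), proj("side",[*p[:2],h]))
for n,o,h,q in [("jar",(301,242),.054,(131,142)),("tube",(355,257),.054,(138,139)),("die",(464,240),.05,(142,135))]:
    print(n,pix2z("top",*f(o,*q),h))
```

```text
holder [ 0.449   0.1437 -0.0614] [[0.39, -0.06], [-0.1, -0.39], [-0.37, 0.18], [0.08, 0.27]] [[263.1085 232.2963]]
anvil [ 0.4864 -0.2742 -0.1515] [[0.25, 0.01], [-0.67, -0.07], [-0.01, 0.28], [0.43, -0.22]] [[393.6998 303.1181]]
pad [ 0.6085 -0.2975 -0.3578] [[-0.57, -0.31], [0.45, 0.69], [0.75, -0.24], [-0.63, -0.14]] [[437.8463 283.6847]]
jar [0.475  0.0138 0.054 ]
tube [ 0.4415 -0.1256  0.054 ]
die [ 0.493  -0.4019  0.05  ]
```

```bash
cat >> plan.py <<'E'
b=np.array([-.0012,-.001])
obj=dict(holder=(.449,.1437,-.0614),anvil=(.4864,-.2742,-.1515),pad=(.6085,-.2975,-.3578),jar=(.475,.0138,0),tube=(.4415,-.1256,0),die=(.493,-.4019,0))
def pick(n,z=.053,dz=0): 
    p=obj[n]; return plan([*(np.array(p[:2])+b),z],p[2]-np.pi/2)
def place(n,z=.0595,y=0,dx=0): return plan([*W(C,slot[n]+dx,y),z],C[2]+np.pi/2)
E
python3 - <<'E'
from plan import *
pick("holder")
E
```

```text
shift [ 4.72 10.46 -1.47] rot [-0.     0.071 -0.   ]
```

Call:
carry_out --pt "0.9 4.7 1 -1.5 0 0.07 0" --pt "0.9 4.7 4 -1.5 0 0.07 0" --pt "0.9 4.7 7 -1.5 0 0.07 0" --pt "0.9 4.7 9.5 -1.5 0 0.07 0" --pt "0.9 4.7 10.4 -1.5 0 0.07 0" --pt "0.9 4.7 10.4 -1.5 0 0.07 0" --pt "0.9 4.7 10.4 -1.5 0 0.07 0"

```text
time: 18.65
position: [0.4479, 0.1431, 0.054]
tool_rot: [0.484, -0.515, 0.515, -0.485]
ft_force: [-0.2, -0.2, -0.2]
grip_width: 0.0781
```

Run:
```python
from ovt import *
st(); pick("holder")
ovt("side",225,190,75,8,"pics/h1.png")
```

```text
t 18.65 p [0.4479 0.1431 0.054 ] yaw -1.6322 tilt [0.001  0.0001] f [-0.2395 -0.2107 -0.1809] m [-0.0197  0.1641 -0.0322] w 0.0781 q [ 0.0708  0.6764  1.9631 -0.      0.5011  1.7031]
shift [ 0.04  0.1  -0.  ] rot [-0.001 -0.    -0.   ]
```

View pics/h1.png

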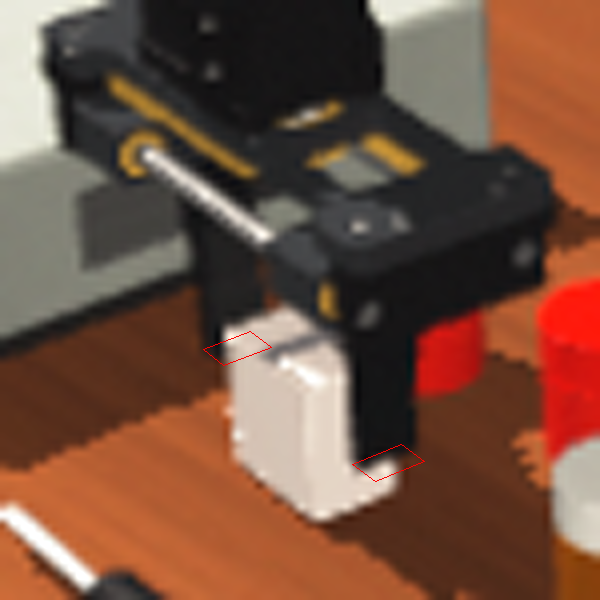

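Call:
carry_out --pt "0 0 0 0 0 0 0" --pt "0 0 0 0 0 0 0" --pt "0 0 0 0 0 0 0" --pt "0 0 0 0 0 0 0" --pt "0 0 0 0 0 0 0" --pt "0 0 -2 0 0 0 0" --pt "0 0 -5 0 0 0 0" --pt "0 0 -9 0 0 0 0" --pt "0 0 -9 0 0 0 0" --pt "0 0 -9 0 0 0 0" --force 25

```text
time: 19.7
position: [0.4476, 0.143, 0.1441]
tool_rot: [0.484, -0.515, 0.516, -0.485]
ft_force: [0.3, 0.3, -0.8]
grip_width: 0.0494
```

Run:
```python
from ovt import *
st(); place("holder")
```

```text
t 19.7 p [0.4476 0.143  0.1441] yaw -1.633 tilt [0.0019 0.0002] f [ 0.3417  0.261  -0.8457] m [-0.0346  0.1728 -0.0057] w 0.0494 q [0.0707 0.4938 1.9146 0.     0.7313 1.7036]
shift [ 9.26  8.49 20.46] rot [-0.002 -1.519  0.001]
```

Call:
carry_out --pt "0 9.2 0 20.5 0 -1.52 0" --pt "0 9.2 0 20.5 0 -1.52 0" --pt "0 9.2 0 20.5 0 -1.52 0" --pt "0 9.2 0 20.5 0 -1.52 0" --pt "0 9.2 0 20.5 0 -1.52 0" --pt "0 9.2 0 20.5 0 -1.52 0" --pt "0 9.2 0 20.5 0 -1.52 0" --pt "0 9.2 0 20.5 0 -1.52 0" --pt "0 9.2 0 20.5 0 -1.52 0" --pt "0 9.2 0 20.5 0 -1.52 0" --pt "0 9.2 0 20.5 0 -1.52 0" --pt "0 9.2 0 20.5 0 -1.52 0" --pt "0 9.2 2.5 20.5 0 -1.52 0" --pt "0 9.2 4.5 20.5 0 -1.52 0" --pt "0 9.2 4.5 20.5 0 -1.52 0" --pt "0 9.2 4.5 20.5 0 -1.52 0"

```text
time: 21.3
position: [0.6459, 0.0384, 0.0978]
tool_rot: [-0.706, 0.041, -0.04, 0.706]
ft_force: [-0.1, -0.4, -0.5]
grip_width: 0.0497
```

Run:
```python
from ovt import *
st(); place("holder")
ovt("side",305,180,75,8,"pics/h2.png")
```

```text
t 21.3 p [0.6459 0.0384 0.0978] yaw -0.1143 tilt [-0.0015  0.0002] f [-0.0661 -0.3695 -0.5329] m [-0.1111 -0.0006  0.0166] w 0.0497 q [-0.113   0.7417  1.4856  0.      0.9159  0.0012]
shift [ 0.05  3.83 -0.05] rot [-0.    -0.    -0.002]
```

View pics/h2.png

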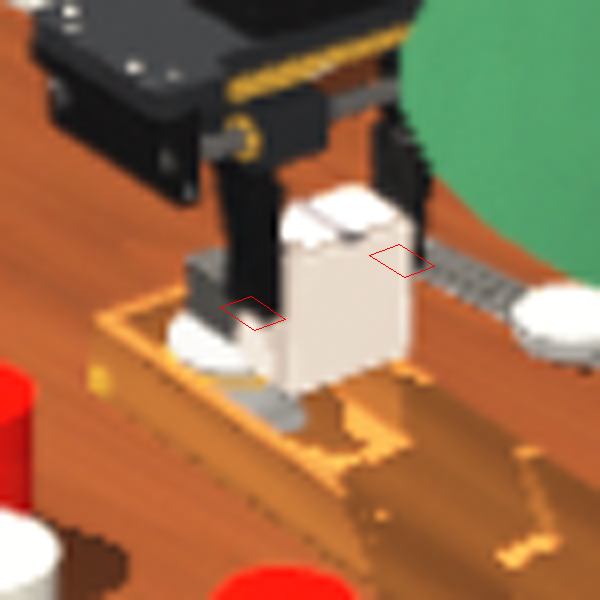

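Run:
```python
from ovt import *
t=cv2.imread("pics/top3.png"); x0,y0,S=270,165,14
J=cv2.resize(t[y0:y0+42,x0:x0+55],None,fx=S,fy=S,interpolation=cv2.INTER_CUBIC)
def D(P,z,col):
    P=[[*W(C,*l),z] for l in P]; q=((proj("top",np.array(P))-[x0,y0]+.5)*S).astype(np.int32); cv2.polylines(J,[q.reshape(-1,1,2)],True,col,1)
x=-.1196
B=lambda x,y,a,b:[(x+a,y+b),(x-a,y+b),(x-a,y-b),(x+a,y-b)]
D(B(x,0,.031,.007),.012,(0,0,255)); D(B(x,0,.022,.007),.054,(255,255,0)); a=np.linspace(0,6.28,40); D([(x+.024*np.cos(i),.024*np.sin(i)) for i in a],.03,(255,0,0))
D(B(0,0,.154,.029),.03,(0,255,0))
cv2.imwrite("pics/h3.png",J)
```

```text
(no output)
```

View pics/h3.png

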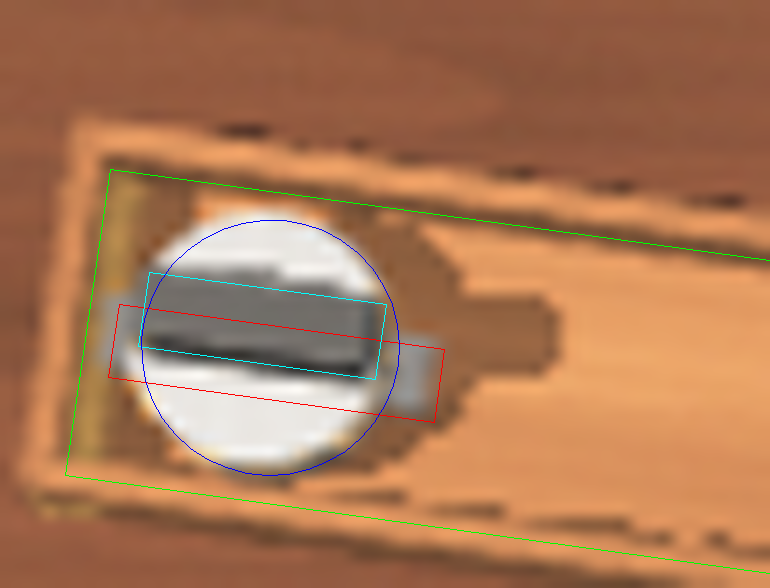

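```bash
sed -i 's/C=np.array(.*/C=np.array([.6380,-.0314,-1.685])/' plan.py
python3 - <<'E'
from ovt import *
place("holder",.0605)
E
```

```text
shift [-0.07  3.83 -0.1 ] rot [-0.     0.     0.001]
```

Call:
carry_out --pt "0 -0.05 1.5 -0.08 0 0 0" --pt "0 -0.05 3 -0.08 0 0 0" --pt "0 -0.05 3.5 -0.08 0 0 0" --pt "0 -0.05 3.9 -0.08 0 0 0" --pt "0 -0.05 3.9 -0.08 0 0 0" --pt "0 -0.05 3.9 -0.08 0 0 0"

```text
time: 21.95
position: [0.6452, 0.0377, 0.0597]
tool_rot: [0.706, -0.04, 0.04, -0.706]
ft_force: [-1.8, -1.5, 3.8]
grip_width: 0.0501
```

Run:
```python
from ovt import *
st();place("holder",.060)
```

```text
t 21.95 p [0.6452 0.0377 0.0597] yaw -0.1129 tilt [-0.0011  0.0001] f [-1.8307 -1.5111  3.8329] m [-0.0675  0.5371  0.0152] w 0.0501 q [-0.1142  0.7957  1.5017 -0.0001  0.8453 -0.0012]
shift [ 0.07 -0.03 -0.03] rot [ 0.     0.001 -0.001]
```

Call:
carry_out --pt "0.85 0 0 0 0 0 0" --pt "0.85 0 0 0 0 0 0" --pt "0.85 0 0 0 0 0 0" --pt "0.85 0 0 0 0 0 0" --pt "0.85 0 -4 0 0 0 0" --pt "0.85 0 -8 0 0 0 0" --pt "0.95 -5 -8 0 0 0 0" --pt "0.95 -10 -8 -0.5 0 0 0" --pt "0.95 -15 -8 -1 0 0 0" --pt "0.95 -17 -8 -1 0 0 0" --pt "0.95 -17 -8 -1 0 0 0"

```text
time: 23.05
position: [0.4712, 0.0476, 0.1394]
tool_rot: [-0.706, 0.042, -0.038, 0.706]
ft_force: [-0.1, -0.6, 0.6]
grip_width: 0.0825
```

Run:
```python
from ovt import *
st()
for n in("top","side"): cv2.imwrite(f"pics/{n}4.png",robot.camera(n)[:,:,::-1])
t=cv2.imread("pics/top4.png");s=cv2.imread("pics/side4.png")
cv2.imwrite("pics/f4.png",np.vstack([cv2.resize(t[165:275,225:495],(700,285)),cv2.resize(s[190:310,220:480],(700,323))[:310]]))
plan([.4738,.0128,.053],-.114)
```

```text
t 23.05 p [0.4712 0.0476 0.1394] yaw -0.1127 tilt [-0.0051  0.0007] f [-0.1489 -0.5965  0.5748] m [-0.0936  0.0754  0.0447] w 0.0825 q [-0.136   0.5079  1.9044  0.      0.7344 -0.0232]
shift [ 0.02  8.69 -3.4 ] rot [0.    0.001 0.003]
```

View pics/f4.png

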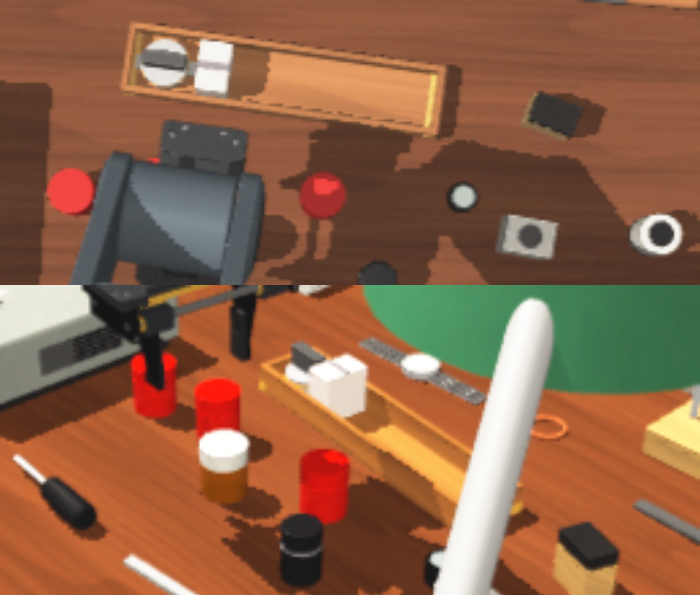

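Call:
carry_out --pt "0.95 0 0 -3.4 0 0 0" --pt "0.95 0 3 -3.4 0 0 0" --pt "0.95 0 6 -3.4 0 0 0" --pt "0.95 0 8 -3.4 0 0 0" --pt "0.95 0 8.65 -3.4 0 0 0" --pt "0.95 0 8.65 -3.4 0 0 0" --pt "0.95 0 8.65 -3.4 0 0 0"

```text
time: 23.85
position: [0.4732, 0.0128, 0.0533]
tool_rot: [0.706, -0.039, 0.041, -0.706]
ft_force: [0.8, 0.0, -0.1]
grip_width: 0.0828
```

Run:
```python
from ovt import *
st(); plan([.4738,.0128,.053],-.114)
ovt("side",265,210,75,8,"pics/j1.png")
```

```text
t 23.85 p [0.4732 0.0128 0.0533] yaw -0.1129 tilt [ 0.002  -0.0004] f [ 0.8115  0.0493 -0.1196] m [-0.078   0.0066  0.0235] w 0.0828 q [-0.2096  0.6793  1.9559  0.      0.5044 -0.0967]
shift [0.06 0.03 0.  ] rot [0.    0.001 0.002]
```

View pics/j1.png

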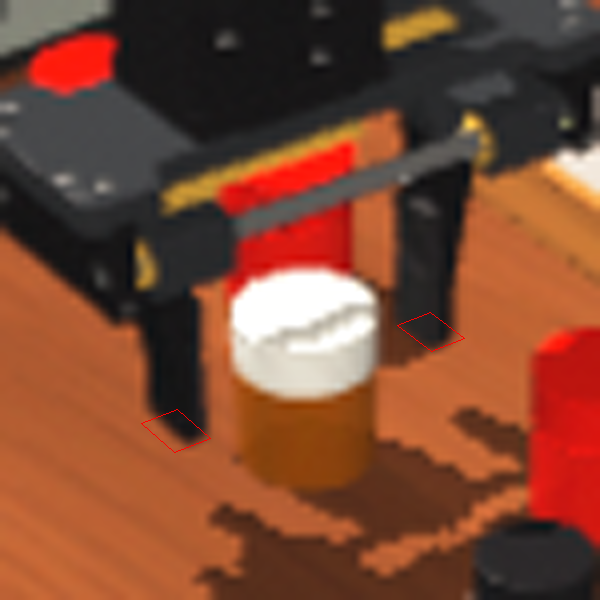

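Call:
carry_out --pt "0 0 0 0 0 0 0" --pt "0 0 0 0 0 0 0" --pt "0 0 0 0 0 0 0" --pt "0 0 0 0 0 0 0" --pt "0 0 0 0 0 0 0" --pt "0 0 -2 0 0 0 0" --pt "0 0 -5 0 0 0 0" --pt "0 0 -8.5 0 0 0 0" --pt "0 0 -8.5 0 0 0 0" --pt "0 0 -8.5 0 0 0 0" --force 25

```text
time: 24.9
position: [0.4719, 0.013, 0.1384]
tool_rot: [0.706, -0.039, 0.04, -0.706]
ft_force: [0.2, 0.3, -1.2]
grip_width: 0.0436
```

Run:
```python
from ovt import *
st(); place("jar")
ovt("side",265,190,75,8,"pics/j2.png")
```

```text
t 24.9 p [0.4719 0.013  0.1384] yaw -0.1129 tilt [ 0.0014 -0.0003] f [ 0.1638  0.3429 -1.1781] m [-0.0644  0.1175 -0.02  ] w 0.0436 q [-0.2097  0.5067  1.9133 -0.      0.7201 -0.0967]
shift [16.99  7.92  0.19] rot [0.    0.001 0.001]
```

View pics/j2.png

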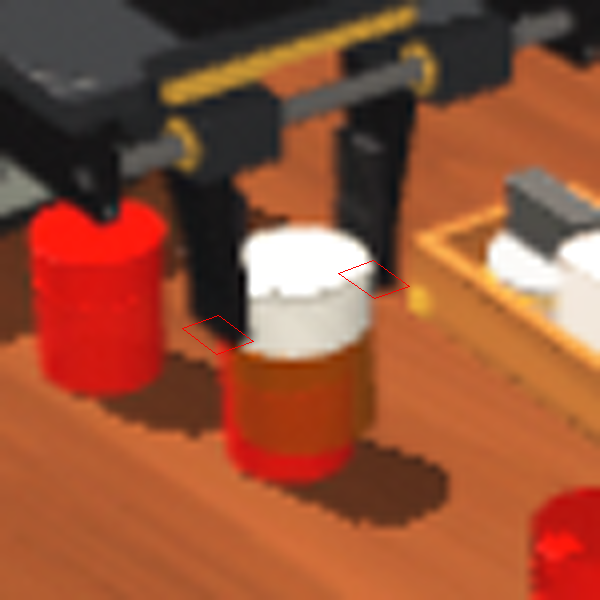

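Call:
carry_out --pt "0 5 0 0.2 0 0 0" --pt "0 10 0 0.2 0 0 0" --pt "0 15 1 0.2 0 0 0" --pt "0 17 3 0.2 0 0 0" --pt "0 17 4 0.2 0 0 0" --pt "0 17 4 0.2 0 0 0" --pt "0 17 4 0.2 0 0 0"

```text
time: 25.65
position: [0.6382, -0.0036, 0.0963]
tool_rot: [-0.706, 0.042, -0.038, 0.706]
ft_force: [0.0, 0.3, -1.1]
grip_width: 0.0436
```

Run:
```python
from ovt import *
st(); place("jar")
ovt("side",310,190,75,8,"pics/j3.png")
```

```text
t 25.65 p [ 0.6382 -0.0036  0.0963] yaw -0.1129 tilt [-0.0055  0.001 ] f [ 0.0128  0.2755 -1.1474] m [-0.0717  0.0392 -0.0727] w 0.0436 q [-0.1804  0.7359  1.5074 -0.      0.9039 -0.0675]
shift [ 0.32  3.68 -0.04] rot [-0.     0.001 -0.006]
```

View pics/j3.png

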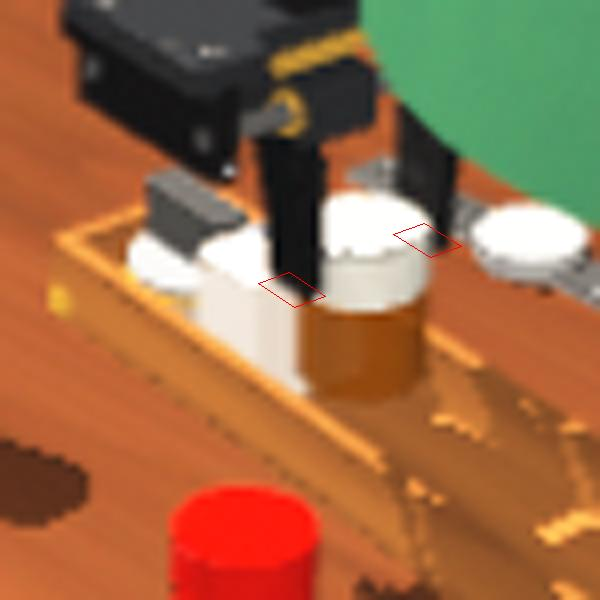

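Call:
carry_out --pt "0 0.05 1 0 0 0 0" --pt "0 0.05 2.4 0 0 0 0" --pt "0 0.05 3.2 0 0 0 0" --pt "0 0.05 3.7 0 0 0 0" --pt "0 0.05 3.9 0 0 0 0" --pt "0 0.05 3.9 0 0 0 0"

```text
time: 26.3
position: [0.6439, -0.0046, 0.0656]
tool_rot: [0.706, -0.037, 0.042, -0.706]
ft_force: [-5.4, 1.3, 32.0]
grip_width: 0.0435
```

Run:
```python
from ovt import *
st(); place("jar")
ovt("side",310,190,75,8,"pics/j3.png")
```

```text
t 26.3 p [ 0.6439 -0.0046  0.0656] yaw -0.1122 tilt [ 0.007  -0.0018] f [-5.4057  1.3493 32.0012] m [ 0.0181  1.2301 -0.0009] w 0.0435 q [-0.1802  0.7826  1.5128 -0.0006  0.8389 -0.0676]
shift [-0.29  0.61  0.01] rot [0.001 0.002 0.007]
```

View pics/j3.png

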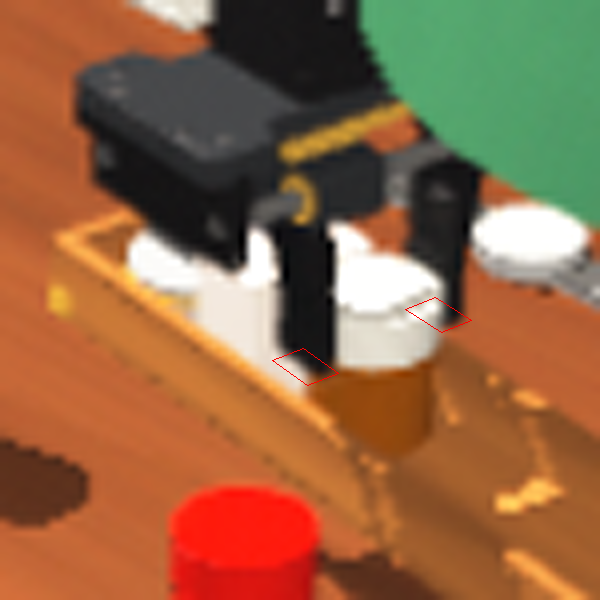

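Call:
carry_out --pt "0 0 -0.8 0 0 0 0" --pt "0 0 -1.2 0 0 0 0" --pt "0 0 -1.2 0 0 0 0" --pt "0 0 -1.2 0 0 0 0"

```text
time: 26.75
position: [0.6407, -0.0041, 0.0698]
tool_rot: [-0.706, 0.041, -0.039, 0.706]
ft_force: [0.5, 0.5, -1.0]
grip_width: 0.0433
```

Run:
```python
from ovt import *
st(); o=robot.get_obs(); p=o["position"]
I=robot.camera("side")[:,:,::-1]; x0,y0,S=310,190,8
J=cv2.resize(np.ascontiguousarray(I[y0:y0+75,x0:x0+90]),None,fx=S,fy=S,interpolation=cv2.INTER_CUBIC)
a=np.linspace(0,6.28,40)
def D(P,col):
    q=((proj("side",np.array(P))-[x0,y0]+.5)*S).astype(np.int32); cv2.polylines(J,[q.reshape(-1,1,2)],True,col,1)
for z in(p[2]-.0533,p[2]-.0533+.054): D([[p[0]+.022*np.cos(i),p[1]+.022*np.sin(i),z] for i in a],(0,0,255))
B=lambda a,b,z:[[*W(C,s*a,t*b),z] for s,t in((1,1),(-1,1),(-1,-1),(1,-1))]
D(B(.154,.029,.03),(255,0,0)); D(B(.154,.029,.006),(0,255,0))
cv2.imwrite("pics/j4.png",J)
```

```text
t 26.75 p [ 0.6407 -0.0041  0.0698] yaw -0.113 tilt [-0.0019  0.0003] f [ 0.4588  0.4686 -0.9539] m [-0.0804  0.0458 -0.011 ] w 0.0433 q [-0.1805  0.7757  1.5134 -0.      0.8544 -0.0675]
```

View pics/j4.png

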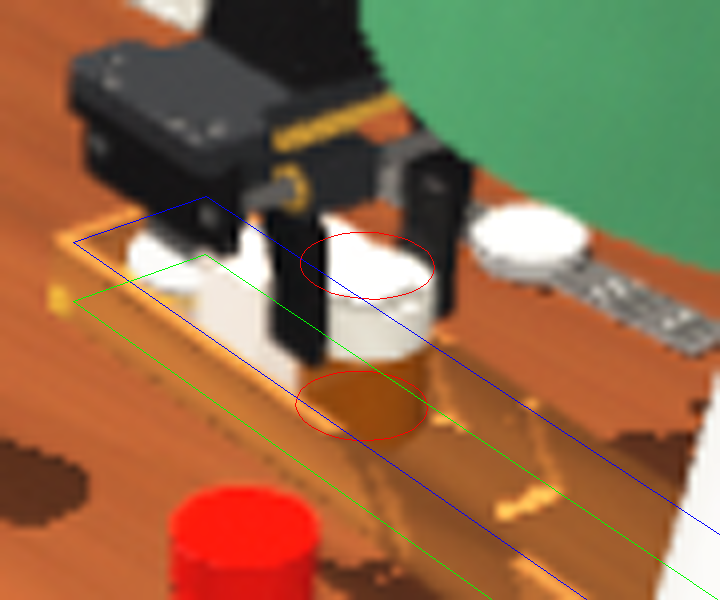

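Call:
carry_out --pt "0 0 -3 0 0 0 0" --pt "0 0 -6 0 0 0 0" --pt "0 0 -6 0 0 0 0" --pt "0 0 -6 0 0 0 0"

```text
time: 27.2
position: [0.6413, -0.0042, 0.1306]
tool_rot: [0.706, -0.04, 0.04, -0.706]
ft_force: [-0.3, 1.0, -2.1]
grip_width: 0.0433
```

```bash
cat > cyl.py <<'E'
from ovt import *
def cyl(r,off,h,x0,y0,out,S=8,w=90,hh=75,n="side"):
    o=robot.get_obs(); p=o["position"]
    I=robot.camera(n)[:,:,::-1]
    J=cv2.resize(np.ascontiguousarray(I[y0:y0+hh,x0:x0+w]),None,fx=S,fy=S,interpolation=cv2.INTER_CUBIC)
    a=np.linspace(0,6.28,40)
    def D(P,col):
        q=((proj(n,np.array(P))-[x0,y0]+.5)*S).astype(np.int32); cv2.polylines(J,[q.reshape(-1,1,2)],True,col,1)
    for z in(p[2]-off,p[2]-off+h): D([[p[0]+r*np.cos(i),p[1]+r*np.sin(i),z] for i in a],(0,0,255))
    B=lambda a,b,z:[[*W(C,s*a,t*b),z] for s,t in((1,1),(-1,1),(-1,-1),(1,-1))]
    D(B(.154,.029,.03),(255,0,0)); D(B(.154,.029,.006),(0,255,0))
    cv2.imwrite(out,J)
E
python3 - <<'E'
from cyl import *
st(); cyl(.0225,.0533,.054,310,165,"pics/j5.png")
E
```

```text
t 27.2 p [ 0.6413 -0.0042  0.1306] yaw -0.113 tilt [-0.0001 -0.    ] f [-0.2848  1.0457 -2.0703] m [-0.0534  0.1183  0.0088] w 0.0433 q [-0.1804  0.6901  1.4855 -0.      0.9661 -0.0674]
```

View pics/j5.png

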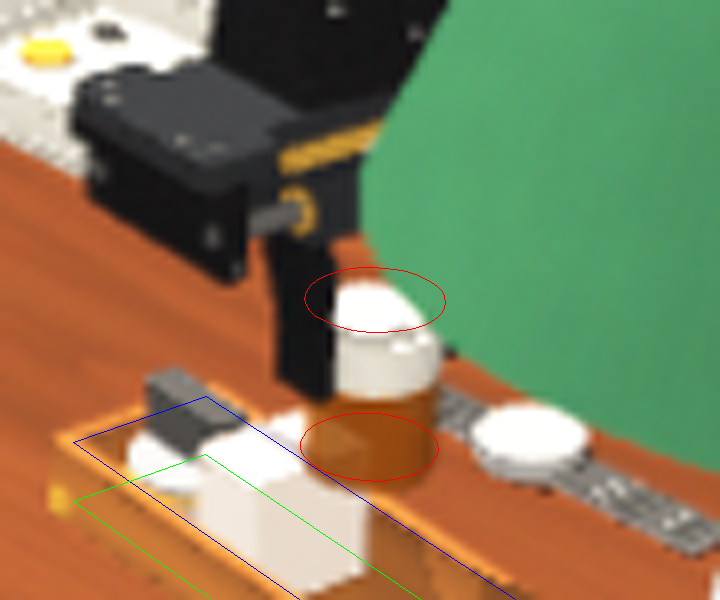

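Call:
carry_out --pt "0 0 3 0 0 0 0" --pt "0 0 5 0 0 0 0" --pt "0 0 5.8 0 0 0 0" --pt "0 0 6.2 0 0 0 0" --pt "0 0 6.4 0 0 0 0" --pt "0 0 6.4 0 0 0 0" --pt "0 0 6.4 0 0 0 0" --force 40

```text
time: 27.95
position: [0.642, -0.0043, 0.0678]
tool_rot: [0.706, -0.039, 0.041, -0.706]
ft_force: [0.1, 0.5, -1.0]
grip_width: 0.0432
```

Run:
```python
from cyl import *
st(); place("jar",.066)
```

```text
t 27.95 p [ 0.642  -0.0043  0.0678] yaw -0.113 tilt [ 0.0016 -0.0003] f [ 0.1227  0.4509 -1.0291] m [-0.1126  0.0312  0.014 ] w 0.0432 q [-0.1804  0.7791  1.5131 -0.      0.8478 -0.0674]
shift [-0.09  0.18 -0.01] rot [0.    0.001 0.002]
```

Call:
carry_out --pt "0 -0.07 0.15 0 0 0 0" --pt "0 -0.07 0.3 0 0 0 0" --pt "0 -0.07 0.3 0 0 0 0" --pt "0 -0.07 0.3 0 0 0 0"

```text
time: 28.35
position: [0.6413, -0.0042, 0.0659]
tool_rot: [0.706, -0.039, 0.041, -0.706]
ft_force: [-0.8, -0.1, 5.9]
grip_width: 0.0428
```

Run:
```python
from cyl import *
st(); place("jar",.066)
```

```text
t 28.35 p [ 0.6413 -0.0042  0.0659] yaw -0.1129 tilt [ 0.0019 -0.0004] f [-0.8176 -0.0804  5.8532] m [-0.002   0.3084 -0.0162] w 0.0428 q [-0.1804  0.7811  1.516  -0.0001  0.8426 -0.0675]
shift [-0.01 -0.01 -0.01] rot [0.    0.001 0.002]
```

Call:
carry_out --pt "0.85 0 0 0 0 0 0" --pt "0.85 0 0 0 0 0 0" --pt "0.85 0 0 0 0 0 0" --pt "0.85 0 0 0 0 0 0" --pt "0.85 0 -4 0 0 0 0" --pt "0.85 0 -8 0 0 0 0" --pt "0.95 -5 -8 -3 0 0 0" --pt "0.95 -10 -8 -6 0 0 0" --pt "0.95 -15 -8 -9 0 0 0" --pt "0.95 -19 -8 -10 0 0 0" --pt "0.95 -19 -8 -10 0 0 0" --pt "0.95 -19 -8 -10 0 0 0" --force 30

```text
time: 29.55
position: [0.4378, -0.0819, 0.1439]
tool_rot: [-0.706, 0.042, -0.04, 0.706]
ft_force: [0.5, -0.2, -0.2]
grip_width: 0.0827
```

Run:
```python
from ovt import *
st()
for n in("top","side"): cv2.imwrite(f"pics/{n}5.png",robot.camera(n)[:,:,::-1])
t=cv2.imread("pics/top5.png");s=cv2.imread("pics/side5.png")
cv2.imwrite("pics/f5.png",np.vstack([cv2.resize(t[165:325,225:495],(560,332)),cv2.resize(s[190:310,220:480],(560,258))]))
plan([.4415-.0012,-.1256-.001,.053],-.114)
```

```text
t 29.55 p [ 0.4378 -0.0819  0.1439] yaw -0.1155 tilt [-0.003   0.0013] f [ 0.4786 -0.1945 -0.1943] m [-0.0995  0.0161  0.0205] w 0.0827 q [-0.4367  0.4727  1.9703 -0.0001  0.7019 -0.3212]
shift [ 0.29  9.13 -4.38] rot [0.001 0.    0.003]
```

View pics/f5.png

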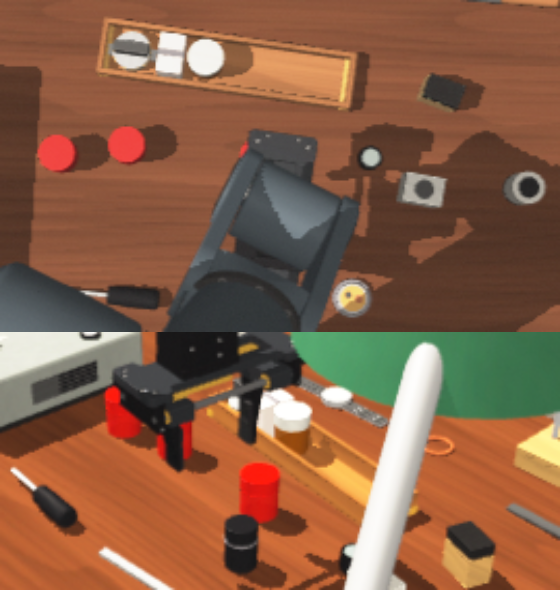

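Call:
carry_out --pt "0.9 0.2 0 -4.4 0 0 0" --pt "0.9 0.2 3 -4.4 0 0 0" --pt "0.9 0.2 6 -4.4 0 0 0" --pt "0.9 0.2 8.5 -4.4 0 0 0" --pt "0.9 0.2 9.1 -4.4 0 0 0" --pt "0.9 0.2 9.1 -4.4 0 0 0" --pt "0.9 0.2 9.1 -4.4 0 0 0"

```text
time: 30.35
position: [0.439, -0.1262, 0.0534]
tool_rot: [0.706, -0.039, 0.04, -0.706]
ft_force: [0.1, -0.4, 0.8]
grip_width: 0.0781
```

Run:
```python
from cyl import *
st(); plan([.4403,-.1266,.0525],-.114)
cyl(.018,.0525,.054,290,235,"pics/t1.png")
```

```text
t 30.35 p [ 0.439  -0.1262  0.0534] yaw -0.1121 tilt [ 0.0017 -0.0009] f [ 0.0627 -0.3569  0.8159] m [-0.0698  0.0776 -0.0026] w 0.0781 q [-0.5254  0.6714  1.9975  0.0001  0.4708 -0.4133]
shift [ 0.14  0.09 -0.03] rot [0.001 0.002 0.002]
```

View pics/t1.png

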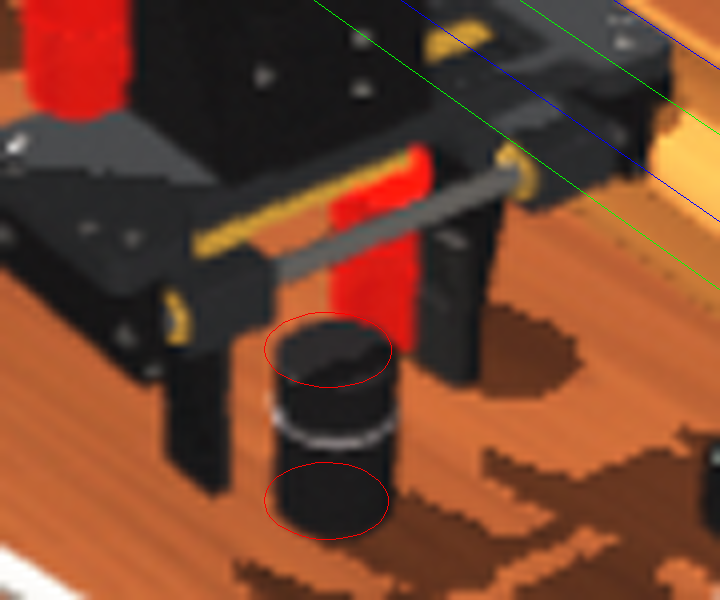

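Call:
carry_out --pt "0 0.15 0.05 0 0 0 0" --pt "0 0.15 0.05 0 0 0 0" --pt "0 0.15 0.05 0 0 0 0" --pt "0 0.15 0.05 0 0 0 0" --pt "0 0.15 0.05 0 0 0 0" --pt "0 0.15 0.05 0 0 0 0" --pt "0 0.15 -2 0 0 0 0" --pt "0 0.15 -5 0 0 0 0" --pt "0 0.15 -8.5 0 0 0 0" --pt "0 0.15 -8.5 0 0 0 0" --pt "0 0.15 -8.5 0 0 0 0" --force 40

```text
time: 31.5
position: [0.4393, -0.1263, 0.1384]
tool_rot: [0.706, -0.039, 0.04, -0.706]
ft_force: [0.2, 0.5, -0.5]
grip_width: 0.0354
```

Run:
```python
from cyl import *
st(); place("tube")
cyl(.018,.053,.054,290,200,"pics/t2.png")
```

```text
t 31.5 p [ 0.4393 -0.1263  0.1384] yaw -0.113 tilt [ 0.0014 -0.0009] f [ 0.1907  0.4953 -0.5108] m [-0.0565  0.0472 -0.0467] w 0.0354 q [-0.5251  0.4931  1.9496 -0.0001  0.6972 -0.4121]
shift [18.66  7.91 10.01] rot [0.001 0.001 0.002]
```

View pics/t2.png

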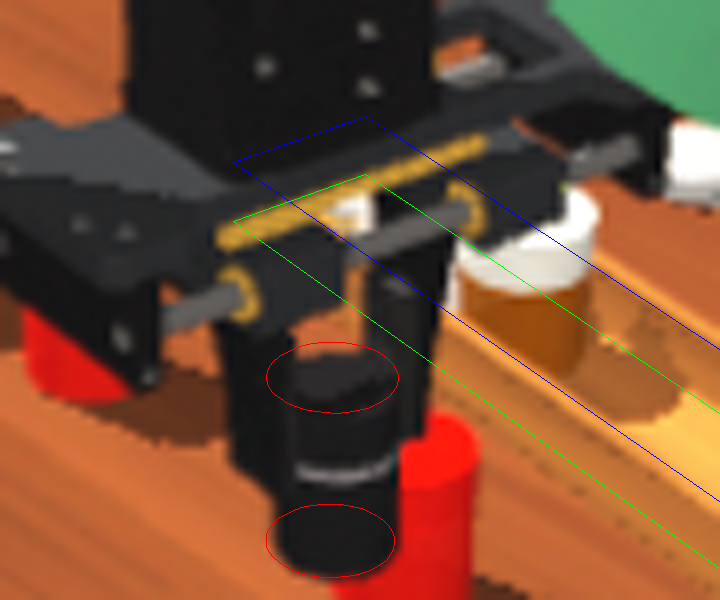

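Call:
carry_out --pt "0 4.4 0 2.4 0 0 0" --pt "0 8.8 0 4.8 0 0 0" --pt "0 13.2 0 7.2 0 0 0" --pt "0 18.6 0 10.1 0 0 0" --pt "0 18.6 2 10.1 0 0 0" --pt "0 18.6 4 10.1 0 0 0" --pt "0 18.6 4 10.1 0 0 0" --pt "0 18.6 4 10.1 0 0 0"

```text
time: 32.35
position: [0.6338, -0.0465, 0.0959]
tool_rot: [-0.706, 0.042, -0.038, 0.706]
ft_force: [0.8, -0.2, -0.8]
grip_width: 0.0353
```

Run:
```python
from cyl import *
st(); place("tube",dx=-.0015)
cyl(.018,.053,.054,320,185,"pics/t3.png")
```

```text
t 32.35 p [ 0.6338 -0.0465  0.0959] yaw -0.1131 tilt [-0.0045  0.0011] f [ 0.7811 -0.1869 -0.8446] m [-0.0797  0.0372  0.0359] w 0.0353 q [-0.2487  0.7335  1.5155 -0.0001  0.8972 -0.1356]
shift [0.26 3.64 0.03] rot [-0.001  0.001 -0.005]
```

View pics/t3.png

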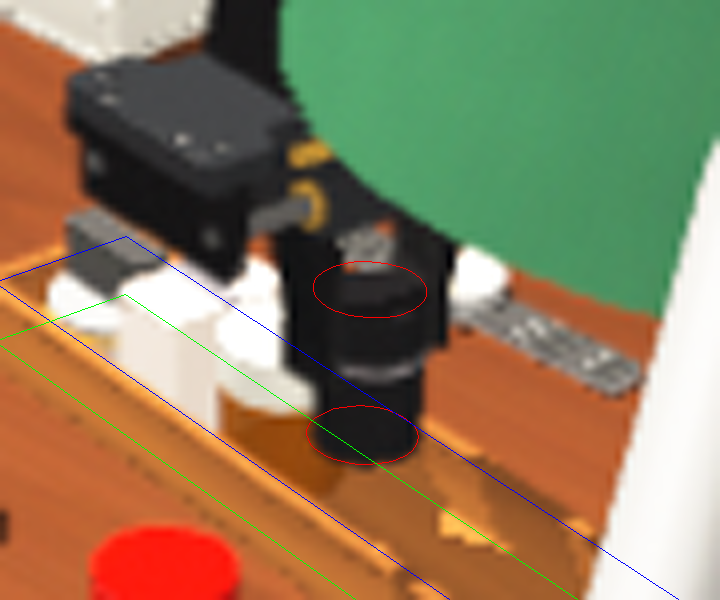

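Call:
carry_out --pt "0 0.1 1.2 0.02 0 0 0" --pt "0 0.1 2.6 0.02 0 0 0" --pt "0 0.1 3.3 0.02 0 0 0" --pt "0 0.1 3.6 0.02 0 0 0" --pt "0 0.1 3.7 0.02 0 0 0" --pt "0 0.1 3.7 0.02 0 0 0"

```text
time: 33.0
position: [0.6365, -0.0467, 0.061]
tool_rot: [0.706, -0.04, 0.04, -0.706]
ft_force: [0.3, -0.0, -1.1]
grip_width: 0.0353
```

Run:
```python
from cyl import *
st(); place("tube",dx=-.0015)
```

```text
t 33.0 p [ 0.6365 -0.0467  0.061 ] yaw -0.113 tilt [ 0.0003 -0.0001] f [ 0.339  -0.0442 -1.1162] m [-0.0965  0.0403  0.0108] w 0.0353 q [-0.2481  0.7858  1.5247  0.      0.8307 -0.1351]
shift [-0.02  0.15  0.03] rot [0.    0.001 0.   ]
```

Call:
carry_out --pt "0 0 0.15 0 0 0 0" --pt "0 0 0.22 0 0 0 0" --pt "0 0 0.22 0 0 0 0" --pt "0.75 0 0.15 0 0 0 0" --pt "0.75 0 0.15 0 0 0 0" --pt "0.75 0 0.15 0 0 0 0" --pt "0.75 0 0.15 0 0 0 0" --pt "0.75 0 -4 0 0 0 0" --pt "0.75 0 -9 0 0 0 0" --pt "0.9 0 -9 -5 0 0.15 0" --pt "0.9 0 -9 -10 0 0.3 0" --pt "0.9 0 -9 -15 0 0.45 0" --pt "0.9 0 -9 -20 0 0.6 0" --pt "0.9 0 -9 -25 0 0.75 0" --pt "0.9 0 -9 -25 0 0.9 0" --pt "0.9 0 -9 -25 0 1.05 0" --pt "0.9 0 -9 -25 0 1.2 0" --pt "0.9 0 -9 -25 0 1.35 0" --pt "0.9 0 -9 -25 0 1.5 0" --pt "0.9 0 -9 -25 0 1.65 0"

```text
time: 35.0
position: [0.608, -0.295, 0.1505]
tool_rot: [-0.448, 0.547, -0.547, 0.448]
ft_force: [0.0, 0.5, -0.3]
grip_width: 0.0785
```

Run:
```python
from ovt import *
st()
for n in("top","side"): cv2.imwrite(f"pics/{n}6.png",robot.camera(n)[:,:,::-1])
t=cv2.imread("pics/top6.png");s=cv2.imread("pics/side6.png")
cv2.imwrite("pics/f6.png",np.vstack([cv2.resize(t[165:325,225:495],(560,332)),cv2.resize(s[190:310,220:480],(560,258))]))
pick("pad",.0525)
```

```text
t 35.0 p [ 0.608  -0.295   0.1505] yaw -1.7693 tilt [-0.0005  0.0004] f [ 0.0052  0.4898 -0.345 ] m [-0.0353  0.1736 -0.0816] w 0.0785 q [-0.6168  0.7048  1.377   0.0001  1.0604  1.1525]
shift [ 0.36  9.81 -0.01] rot [ 0.     0.166 -0.   ]
```

View pics/f6.png

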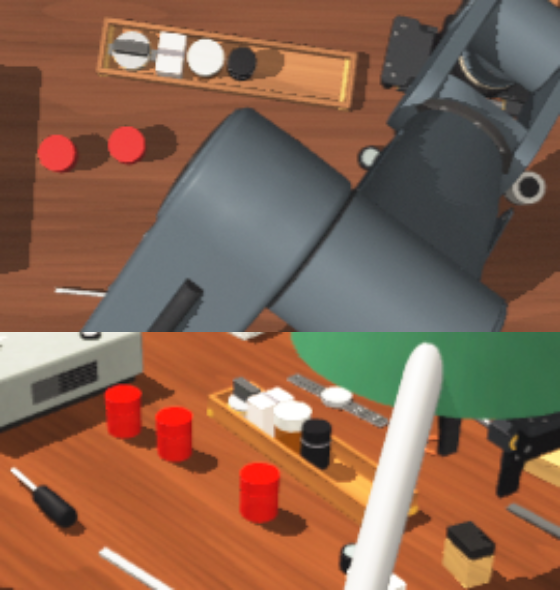

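```bash
cat > cs.py <<'E'
from ovt import *
def casepic(img,out,items,x0=268,y0=166,w=132,h=54,S=6):
    Ct=np.array([.6392,-.0304,-1.685])
    J=cv2.resize(img[y0:y0+h,x0:x0+w],None,fx=S,fy=S,interpolation=cv2.INTER_CUBIC)
    def D(P,z,col):
        P=[[*W(Ct,*l),z] for l in P]; q=((proj("top",np.array(P))-[x0,y0]+.5)*S).astype(np.int32); cv2.polylines(J,[q.reshape(-1,1,2)],True,col,1)
    B=lambda x,a,b:[(x+a,b),(x-a,b),(x-a,-b),(x+a,-b)]
    a=np.linspace(0,6.28,40)
    D(B(0,.154,.029),.03,(0,255,0))
    for n,x in items.items():
        if n=="head": D(B(x,.022,.007),.054,(255,255,0)); D(B(x,.031,.007),.012,(0,0,255))
        if n=="holder": D(B(x,.016,.025),.058,(0,0,255))
        if n=="anvil": D(B(x,.018,.024),.052,(0,0,255))
        if n=="pad": D(B(x,.015,.023),.056,(0,0,255))
        for m,r,z in(("jar",.0225,.06),("die",.02,.056),("tube",.018,.06)):
            if n==m: D([(x+r*np.cos(i),r*np.sin(i)) for i in a],z,(0,0,255))
    cv2.imwrite(out,J)
E
python3 - <<'E'
from cs import *
casepic(cv2.imread("pics/top6.png"),"pics/cs1.png",{k:slot[k] for k in("head","holder","jar","tube")})
E
```

```text
(no output)
```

View pics/cs1.png

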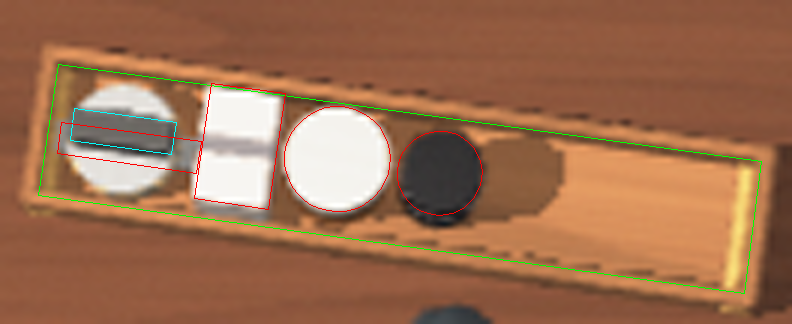

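Call:
carry_out --pt "0.9 0.35 0 0 0 0.16 0" --pt "0.9 0.35 3 0 0 0.16 0" --pt "0.9 0.35 6 0 0 0.16 0" --pt "0.9 0.35 9 0 0 0.16 0" --pt "0.9 0.35 9.8 0 0 0.16 0" --pt "0.9 0.35 9.8 0 0 0.16 0" --pt "0.9 0.35 9.8 0 0 0.16 0"

```text
time: 35.8
position: [0.6084, -0.2991, 0.054]
tool_rot: [0.405, -0.579, 0.58, -0.405]
ft_force: [0.2, 1.0, 0.3]
grip_width: 0.0785
```

Run:
```python
from ovt import *
st(); pick("pad",.0525)
ovt("side",400,240,75,8,"pics/p1.png")
```

```text
t 35.8 p [ 0.6084 -0.2991  0.054 ] yaw -1.9218 tilt [ 0.0017 -0.0012] f [0.1779 1.0152 0.3243] m [-0.0169  0.2097 -0.0038] w 0.0785 q [-0.6214  0.8336  1.4171  0.      0.8889  1.3004]
shift [-0.02  0.15 -0.12] rot [-0.002  0.007  0.001]
```

View pics/p1.png

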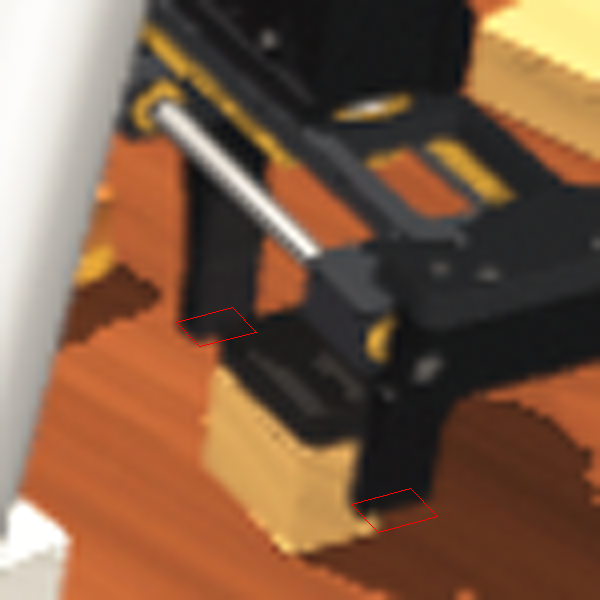

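Call:
carry_out --pt "0 0 0.1 -0.1 0 0 0" --pt "0 0 0.1 -0.1 0 0 0" --pt "0 0 0.1 -0.1 0 0 0" --pt "0 0 0.1 -0.1 0 0 0" --pt "0 0 0.1 -0.1 0 0 0" --pt "0 0 0.1 -0.1 0 0 0" --pt "0 0 -2 -0.1 0 0 0" --pt "0 0 -5 -0.1 0 0 0" --pt "0 0 -8.5 -0.1 0 0 0" --pt "0 0 -8.5 -0.1 0 0 0" --pt "0 0 -8.5 -0.1 0 0 0" --force 35

```text
time: 36.95
position: [0.6068, -0.2983, 0.1388]
tool_rot: [0.404, -0.579, 0.58, -0.405]
ft_force: [-1.1, 0.2, -0.7]
grip_width: 0.0456
```

Run:
```python
from cyl import *
st(); place("pad",.1)
ovt("side",400,205,75,8,"pics/p2.png")
```

```text
t 36.95 p [ 0.6068 -0.2983  0.1388] yaw -1.923 tilt [ 0.0013 -0.0009] f [-1.107   0.1739 -0.7453] m [ 0.034   0.1774 -0.0039] w 0.0456 q [-0.6218  0.7191  1.3851  0.      1.0359  1.3011]
shift [-17.15   3.86  -4.11] rot [-0.001 -1.809  0.002]
```

View pics/p2.png

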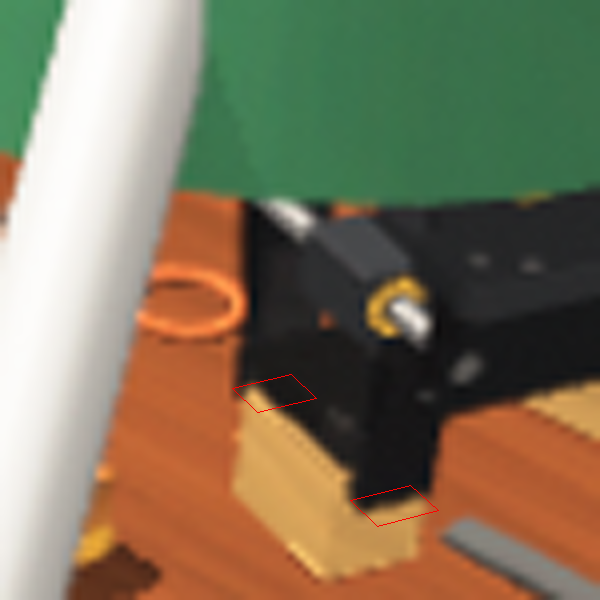

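Call:
carry_out --pt "0 -17.1 0 -4.1 0 -1.81 0" --pt "0 -17.1 0 -4.1 0 -1.81 0" --pt "0 -17.1 0 -4.1 0 -1.81 0" --pt "0 -17.1 0 -4.1 0 -1.81 0" --pt "0 -17.1 0 -4.1 0 -1.81 0" --pt "0 -17.1 0 -4.1 0 -1.81 0" --pt "0 -17.1 0 -4.1 0 -1.81 0" --pt "0 -17.1 0 -4.1 0 -1.81 0" --pt "0 -17.1 0 -4.1 0 -1.81 0" --pt "0 -17.1 0 -4.1 0 -1.81 0" --pt "0 -17.1 0 -4.1 0 -1.81 0" --pt "0 -17.1 0 -4.1 0 -1.81 0" --pt "0 -17.1 0 -4.1 0 -1.81 0" --pt "0 -17.1 2 -4.1 0 -1.81 0" --pt "0 -17.1 4 -4.1 0 -1.81 0" --pt "0 -17.1 4 -4.1 0 -1.81 0" --pt "0 -17.1 4 -4.1 0 -1.81 0"

```text
time: 38.7
position: [0.6264, -0.1232, 0.0969]
tool_rot: [-0.706, 0.041, -0.04, 0.706]
ft_force: [0.2, 0.4, -0.7]
grip_width: 0.0457
```

Run:
```python
from cyl import *
st(); place("pad")
ovt("side",330,185,75,8,"pics/p3.png")
I=robot.camera("top")[:,:,::-1];cv2.imwrite("pics/p3t.png",np.ascontiguousarray(I))
```

```text
t 38.7 p [ 0.6264 -0.1232  0.0969] yaw -0.1146 tilt [-0.0024  0.001 ] f [ 0.1923  0.3999 -0.6915] m [-0.1279  0.0489  0.0025] w 0.0457 q [-0.369   0.7344  1.5088  0.0001  0.901  -0.2544]
shift [0.11 3.74 0.01] rot [-0.001 -0.    -0.002]
```

View pics/p3.png

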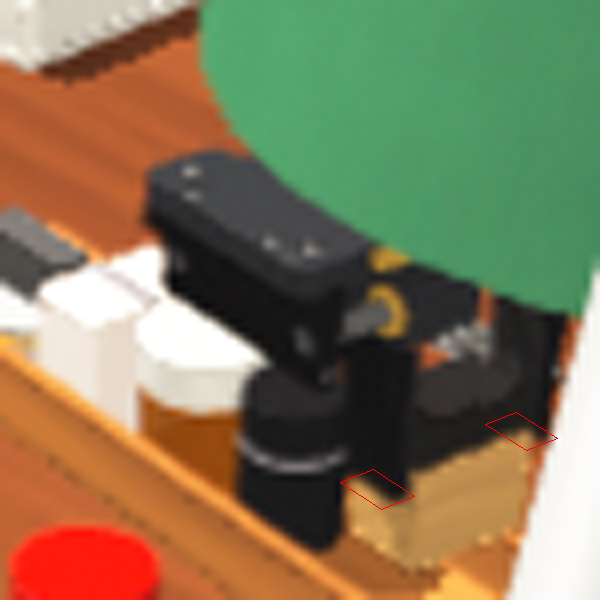

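View pics/p3t.png

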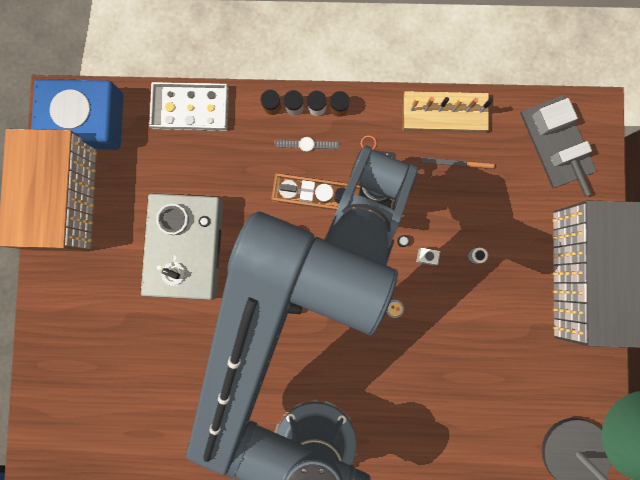

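Call:
carry_out --pt "0 0.05 1.2 0 0 0 0" --pt "0 0.05 2.6 0 0 0 0" --pt "0 0.05 3.4 0 0 0 0" --pt "0 0.05 3.7 0 0 0 0" --pt "0 0.05 3.9 0 0 0 0" --pt "0 0.05 3.9 0 0 0 0" --pt "0 0.05 3.9 0 0 0 0"

```text
time: 39.5
position: [0.6279, -0.1237, 0.0592]
tool_rot: [0.706, -0.04, 0.04, -0.706]
ft_force: [-0.1, -0.7, 0.5]
grip_width: 0.0459
```

Run:
```python
from cyl import *
st(); place("pad")
```

```text
t 39.5 p [ 0.6279 -0.1237  0.0592] yaw -0.113 tilt [ 0.0008 -0.0003] f [-0.0772 -0.6566  0.4925] m [-0.1114  0.0708 -0.0365] w 0.0459 q [-0.3688  0.79    1.5207 -0.      0.83   -0.2558]
shift [-0.05 -0.03  0.05] rot [0.    0.001 0.001]
```

Call:
carry_out --pt "0.85 0 0 0 0 0 0" --pt "0.85 0 0 0 0 0 0" --pt "0.85 0 0 0 0 0 0" --pt "0.85 0 0 0 0 0 0" --pt "0.85 0 -4 0 0 0 0" --pt "0.85 0 -8.5 0 0 0 0" --pt "0.95 -1.5 -8.5 -4.5 0 0 0" --pt "0.95 -3 -8.5 -9 0 0 0" --pt "0.95 -4.5 -8.5 -13.5 0 0 0" --pt "0.95 -6 -8.5 -18 0 0 0" --pt "0.95 -8 -8.5 -22.5 0 0 0" --pt "0.95 -10.4 -8.5 -27 0 0 0" --pt "0.95 -10.4 -8.5 -29.2 0 0 0" --pt "0.95 -10.4 -8.5 -29.2 0 0 0" --pt "0.95 -10.4 -8.5 -29.2 0 0 0"

```text
time: 41.0
position: [0.491, -0.4019, 0.1438]
tool_rot: [-0.706, 0.04, -0.04, 0.706]
ft_force: [0.1, 0.1, -0.2]
grip_width: 0.0828
```

Run:
```python
from cs import *
st()
for n in("top","side"): cv2.imwrite(f"pics/{n}7.png",robot.camera(n)[:,:,::-1])
t=cv2.imread("pics/top7.png");s=cv2.imread("pics/side7.png")
cv2.imwrite("pics/f7.png",np.vstack([cv2.resize(t[165:325,225:515],(560,309)),cv2.resize(s[210:370,280:490],(368,280)).repeat(1,1) if 0 else cv2.resize(s[210:340,240:500],(560,280))]))
plan([.493-.0012,-.4019-.001,.0525],-.113)
casepic(t,"pics/cs2.png",{k:slot[k] for k in("head","holder","jar","tube","pad")})
```

```text
t 41.0 p [ 0.491  -0.4019  0.1438] yaw -0.1144 tilt [-0.0001  0.0009] f [ 0.146   0.0947 -0.2428] m [-0.0597  0.0845 -0.0153] w 0.0828 q [-0.8621  0.665   1.4954  0.0006  0.982  -0.748 ]
shift [ 0.06  9.12 -0.26] rot [-0.001  0.001 -0.001]
```

View pics/f7.png

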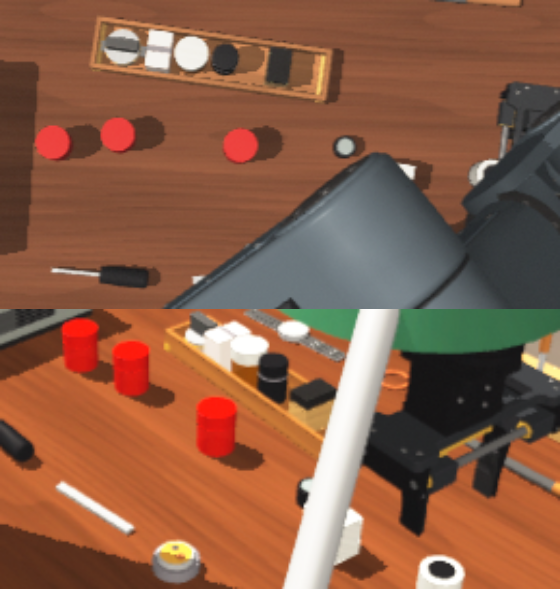

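View pics/cs2.png

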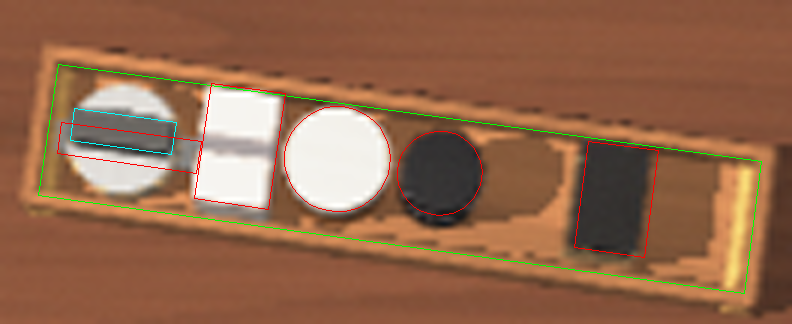

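Call:
carry_out --pt "0.95 0.1 1 -0.2 0 0 0" --pt "0.95 0.1 4 -0.2 0 0 0" --pt "0.95 0.1 7 -0.2 0 0 0" --pt "0.95 0.1 8.6 -0.2 0 0 0" --pt "0.95 0.1 9.15 -0.2 0 0 0" --pt "0.95 0.1 9.15 -0.2 0 0 0" --pt "0.95 0.1 9.15 -0.2 0 0 0"

```text
time: 41.8
position: [0.4929, -0.4045, 0.0534]
tool_rot: [0.706, -0.039, 0.04, -0.705]
ft_force: [-0.2, -0.3, 0.2]
grip_width: 0.0829
```

Run:
```python
from cyl import *
st(); plan([.4918,-.4029,.0525],-.113)
cyl(.020,.0525,.05,395,280,"pics/e1.png")
```

```text
t 41.8 p [ 0.4929 -0.4045  0.0534] yaw -0.1126 tilt [ 0.0013 -0.0015] f [-0.2031 -0.2989  0.1546] m [-0.0713  0.0207 -0.024 ] w 0.0829 q [-0.8623  0.7964  1.5296  0.      0.8137 -0.7497]
shift [-0.12  0.09  0.15] rot [0.001 0.    0.001]
```

View pics/e1.png

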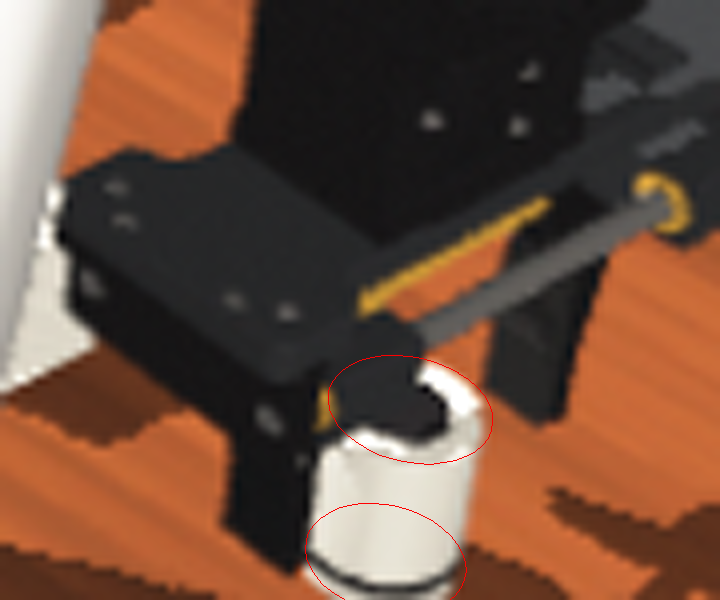

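Call:
carry_out --pt "0.95 -0.1 0.08 0.15 0 0 0" --pt "0.95 -0.1 0.08 0.15 0 0 0" --pt "0 -0.1 0.08 0.15 0 0 0" --pt "0 -0.1 0.08 0.15 0 0 0" --pt "0 -0.1 0.08 0.15 0 0 0" --pt "0 -0.1 0.08 0.15 0 0 0" --pt "0 -0.1 0.08 0.15 0 0 0" --pt "0 -0.1 0.08 0.15 0 0 0" --pt "0 -0.1 -2 0.15 0 0 0" --pt "0 -0.1 -5 0.15 0 0 0" --pt "0 -0.1 -8.5 0.15 0 0 0" --pt "0 -0.1 -8.5 0.15 0 0 0" --pt "0 -0.1 -8.5 0.15 0 0 0" --force 40

```text
time: 43.15
position: [0.4913, -0.4025, 0.1379]
tool_rot: [0.706, -0.04, 0.04, -0.706]
ft_force: [-1.3, 0.8, -2.7]
grip_width: 0.0392
```

Run:
```python
from cyl import *
st(); place("die",.1)
cyl(.020,.0526,.05,395,240,"pics/e2.png")
```

```text
t 43.15 p [ 0.4913 -0.4025  0.1379] yaw -0.113 tilt [ 0.0006 -0.0007] f [-1.2513  0.8032 -2.7026] m [-0.0478  0.0707 -0.0218] w 0.0392 q [-0.862   0.6731  1.4987  0.      0.9688 -0.749 ]
shift [10.37  3.78 25.45] rot [0.001 0.001 0.001]
```

View pics/e2.png

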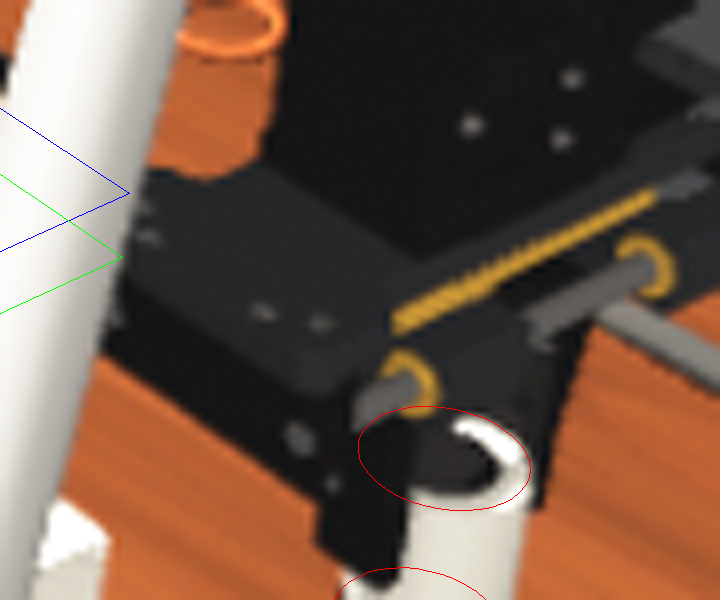

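Call:
carry_out --pt "0 1.7 0 4.2 0 0 0" --pt "0 3.4 0 8.4 0 0 0" --pt "0 5.1 0 12.6 0 0 0" --pt "0 6.8 0 16.8 0 0 0" --pt "0 8.5 0 21 0 0 0" --pt "0 10.3 0 25.4 0 0 0" --pt "0 10.3 2 25.4 0 0 0" --pt "0 10.3 4 25.4 0 0 0" --pt "0 10.3 4 25.4 0 0 0" --pt "0 10.3 4 25.4 0 0 0" --pt "0 10.3 4 25.4 0 0 0"

```text
time: 44.3
position: [0.6224, -0.1623, 0.0975]
tool_rot: [0.706, -0.04, 0.04, -0.706]
ft_force: [0.9, 0.6, -1.1]
grip_width: 0.039
```

Run:
```python
from cyl import *
st(); place("die")
cyl(.020,.0526,.05,355,200,"pics/e3.png")
```

```text
t 44.3 p [ 0.6224 -0.1623  0.0975] yaw -0.1137 tilt [ 0.0002 -0.0001] f [ 0.882   0.5672 -1.1121] m [-0.1434  0.0898  0.0006] w 0.039 q [-0.4285  0.7376  1.4976  0.      0.9061 -0.3148]
shift [0.06 3.8  0.1 ] rot [0.    0.001 0.   ]
```

View pics/e3.png

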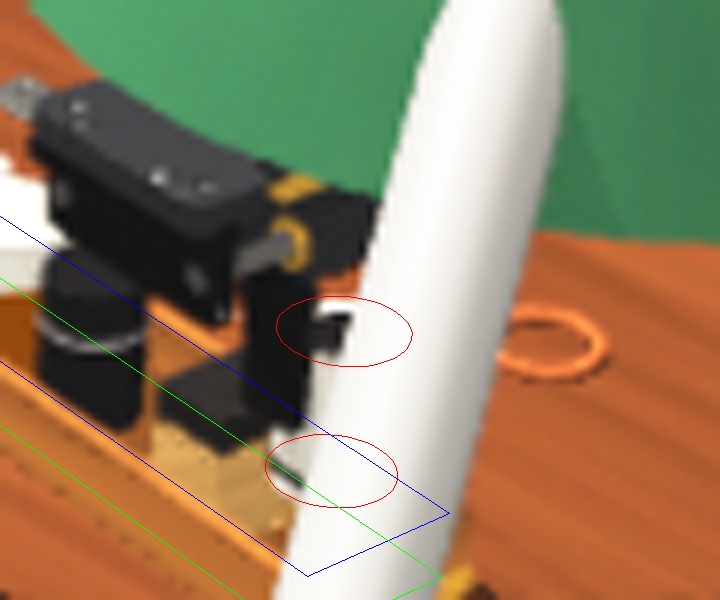

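Call:
carry_out --pt "0 0.06 1.2 0.07 0 0 0" --pt "0 0.06 2.6 0.07 0 0 0" --pt "0 0.06 3.4 0.07 0 0 0" --pt "0 0.06 3.7 0.07 0 0 0" --pt "0 0.06 3.9 0.07 0 0 0" --pt "0 0.06 3.9 0.07 0 0 0" --pt "0 0.06 3.9 0.07 0 0 0"

```text
time: 45.05
position: [0.6218, -0.161, 0.06]
tool_rot: [-0.706, 0.041, -0.039, 0.706]
ft_force: [-4.2, 1.0, 10.7]
grip_width: 0.0392
```

Run:
```python
from cyl import *
st(); place("die")
```

```text
t 45.05 p [ 0.6218 -0.161   0.06  ] yaw -0.1127 tilt [-0.0027  0.0005] f [-4.1618  1.0449 10.7184] m [ 0.1202  1.1111 -0.0081] w 0.0392 q [-0.4267  0.792   1.5113 -0.0009  0.841  -0.3133]
shift [ 0.13  0.05 -0.02] rot [-0.     0.001 -0.003]
```

Call:
carry_out --pt "0.8 0 -0.1 0 0 0 0" --pt "0.8 0 -0.1 0 0 0 0" --pt "0.8 0 -0.1 0 0 0 0" --pt "0.8 0 -0.1 0 0 0 0" --pt "0.8 0 -4 0 0 0 0" --pt "0.8 0 -5 2 0 0 0" --pt "0.8 0 -5 3.8 0 0 0" --pt "0.8 0 -5 3.8 0 0 0" --pt "0.8 0 -5 3.8 0 0 0" --force 15

```text
time: 45.95
position: [0.6265, -0.1225, 0.1072]
tool_rot: [-0.706, 0.04, -0.038, 0.706]
ft_force: [-0.3, -0.5, -0.3]
grip_width: 0.0699
```

Run:
```python
from cyl import *
st(); place("pad",.061)
ovt("side",340,190,75,8,"pics/p5.png")
ovt("top",340,165,70,8,"pics/p6.png")
```

```text
t 45.95 p [ 0.6265 -0.1225  0.1072] yaw -0.1112 tilt [-0.0023  0.0004] f [-0.2952 -0.5026 -0.3063] m [-0.1667  0.0169  0.0499] w 0.0699 q [-0.3677  0.7197  1.5044 -0.0006  0.9198 -0.2561]
shift [ 0.12  4.62 -0.06] rot [-0.     0.003 -0.002]
```

View pics/p5.png

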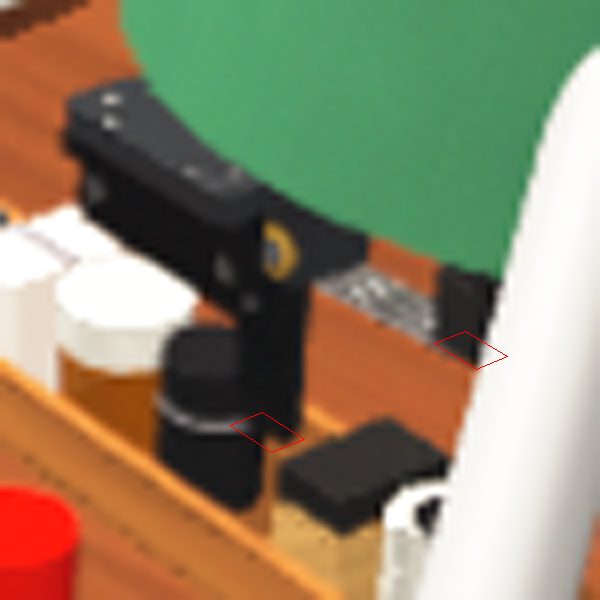

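View pics/p6.png

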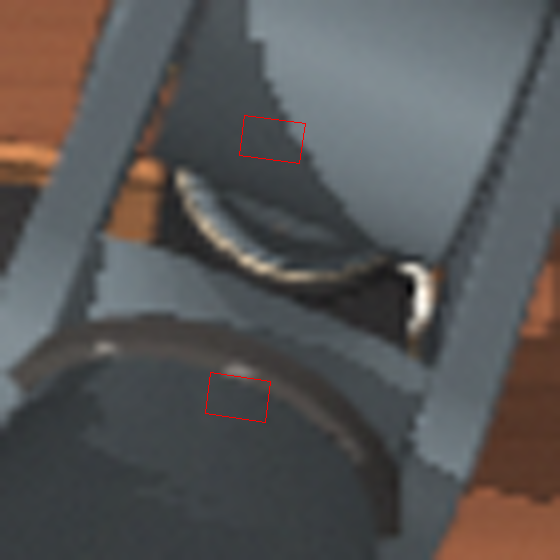

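Call:
carry_out --pt "0.8 0.08 2 -0.06 0 0 0" --pt "0.8 0.08 4 -0.06 0 0 0" --pt "0.8 0.08 4.55 -0.06 0 0 0" --pt "0.8 0.08 4.55 -0.06 0 0 0" --pt "0 0.08 4.55 -0.06 0 0 0" --pt "0 0.08 4.55 -0.06 0 0 0" --pt "0 0.08 4.55 -0.06 0 0 0" --pt "0 0.08 4.55 -0.06 0 0 0" --pt "0 0.08 4.55 -0.21 0 0 0" --pt "0 0.08 4.55 -0.21 0 0 0" --pt "0 0.08 4.55 -0.21 0 0 0" --pt "0 0.08 4.55 -0.21 0 0 0" --force 15

```text
time: 47.25
position: [0.6283, -0.1255, 0.0637]
tool_rot: [0.706, -0.04, 0.04, -0.706]
ft_force: [0.6, 2.0, 4.6]
grip_width: 0.0458
```

Run:
```python
from cyl import *
st(); pick("anvil",.14)
```

```text
t 47.25 p [ 0.6283 -0.1255  0.0637] yaw -0.113 tilt [ 0.0012 -0.0002] f [0.588  1.9837 4.5989] m [ 0.1772  0.0919 -0.0281] w 0.0458 q [-0.3714  0.7839  1.5178  0.0003  0.8387 -0.2586]
shift [-12.52  -7.65 -16.49] rot [-0.001  1.609  0.001]
```

Call:
carry_out --pt "0.8 0 0 0 0 0 0" --pt "0.8 0 0 0 0 0 0" --pt "0.8 0 0 0 0 0 0" --pt "0.8 0 0 0 0 0 0" --pt "0.8 0 -4 0 0 0 0" --pt "0.9 0 -8 0 0 0 0" --pt "0.9 -5 -8 1 0 0.15 0" --pt "0.9 -8 -8 2 0 0.3 0" --pt "0.9 -8 -8 2 0 0.45 0" --pt "0.9 -8 -8 2 0 0.45 0" --force 30

```text
time: 48.25
position: [0.5498, -0.0963, 0.1432]
tool_rot: [0.679, -0.196, 0.196, -0.679]
ft_force: [-0.5, 0.4, 0.1]
grip_width: 0.0782
```

Run:
```python
from cs import *
st()
for n in("top","side"): cv2.imwrite(f"pics/{n}8.png",robot.camera(n)[:,:,::-1])
t=cv2.imread("pics/top8.png");s=cv2.imread("pics/side8.png")
cv2.imwrite("pics/f8.png",np.vstack([cv2.resize(t[165:325,225:515],(560,309)),cv2.resize(s[210:340,240:500],(560,280))]))
c=lambda t:cv2.resize(t[241:271,414:444],(265,265),interpolation=cv2.INTER_CUBIC)
cv2.imwrite("pics/av.png",np.hstack([c(t),c(cv2.imread("pics/top0.png"))]))
casepic(t,"pics/cs3.png",slot)
```

```text
t 48.25 p [ 0.5498 -0.0963  0.1432] yaw -0.5625 tilt [-0.0001 -0.    ] f [-0.5251  0.4135  0.0716] m [-0.0961  0.0689 -0.0361] w 0.0782 q [-0.3735  0.583   1.6958 -0.0001  0.8628  0.1891]
```

View pics/f8.png

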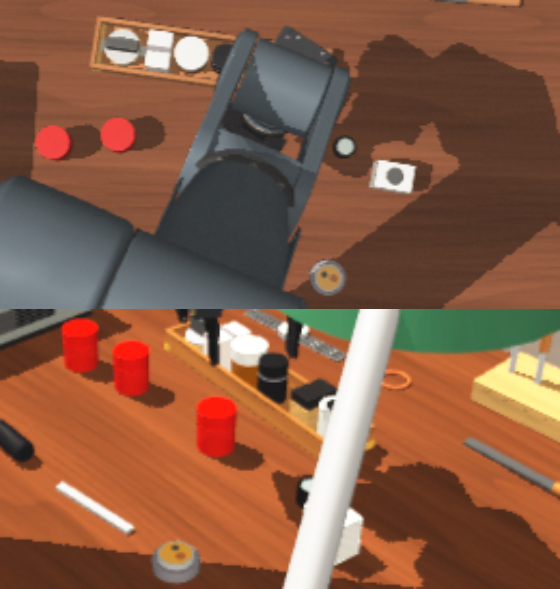

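View pics/av.png

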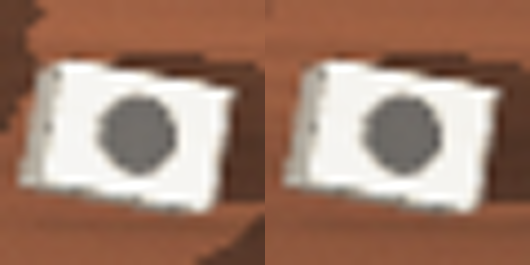

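View pics/cs3.png

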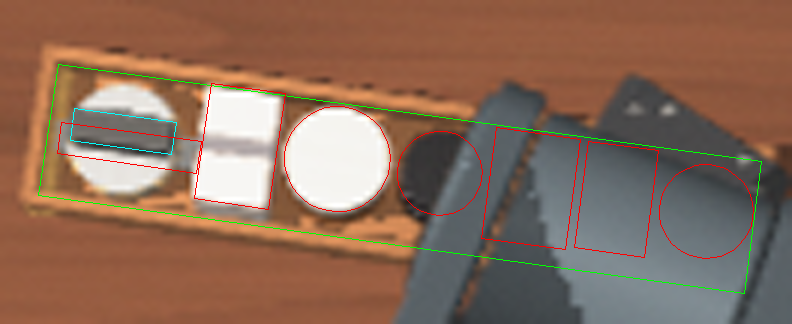

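Run:
```python
from cyl import *
st(); pick("anvil",.0515)
```

```text
t 48.35 p [ 0.5514 -0.0971  0.1431] yaw -0.5599 tilt [ 0.0014 -0.0007] f [0.0135 0.8438 0.5154] m [-0.1261  0.075   0.0003] w 0.0781 q [-0.3738  0.5844  1.6927 -0.0001  0.863   0.1862]
shift [  3.83   9.17 -18.61] rot [-0.001  1.162  0.001]
```

Call:
carry_out --pt "0.77 0.9 0 -4.6 0 0.15 0" --pt "0.77 1.8 0 -9.2 0 0.3 0" --pt "0.77 2.7 0 -13.8 0 0.45 0" --pt "0.77 3.8 0 -18.6 0 0.6 0" --pt "0.77 3.8 0 -18.6 0 0.75 0" --pt "0.77 3.8 0 -18.6 0 0.9 0" --pt "0.77 3.8 0 -18.6 0 1.05 0" --pt "0.77 3.8 1 -18.6 0 1.16 0" --pt "0.77 3.8 4 -18.6 0 1.16 0" --pt "0.77 3.8 4 -18.6 0 1.16 0" --pt "0.77 3.8 4 -18.6 0 1.16 0"

```text
time: 49.45
position: [0.4836, -0.2745, 0.1025]
tool_rot: [-0.461, 0.537, -0.536, 0.461]
ft_force: [-0.1, 0.1, 0.3]
grip_width: 0.0668
```

Run:
```python
from cyl import *
st(); pick("anvil",.0515)
ovt("side",360,240,75,8,"pics/n1.png")
```

```text
t 49.45 p [ 0.4836 -0.2745  0.1025] yaw -1.7217 tilt [-0.0009  0.0008] f [-0.117   0.079   0.2839] m [-0.0138  0.1588  0.0319] w 0.0668 q [-0.7172  0.6466  1.7245 -0.      0.7717  1.0045]
shift [0.05 5.1  0.18] rot [ 0.001  0.001 -0.001]
```

View pics/n1.png

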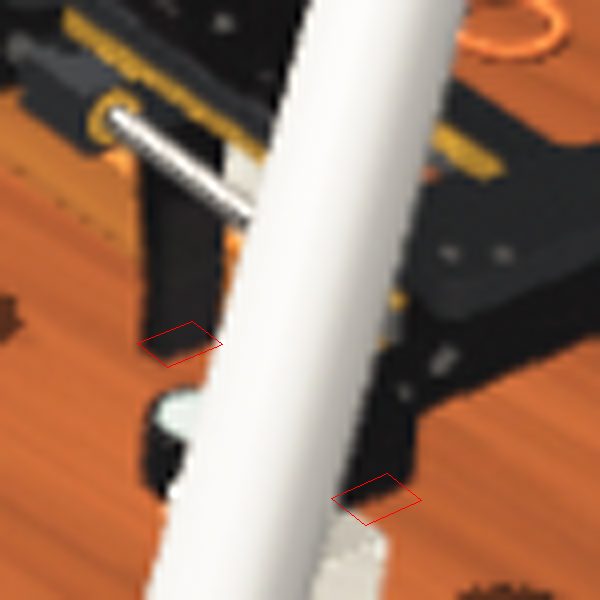

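Call:
carry_out --pt "0.77 0.03 0 0.15 0 0 0" --pt "0.77 0.03 2 0.15 0 0 0" --pt "0.77 0.03 4 0.15 0 0 0" --pt "0.77 0.03 4.9 0.15 0 0 0" --pt "0.77 0.03 5.1 0.15 0 0 0" --pt "0.77 0.03 5.1 0.15 0 0 0" --pt "0.77 0.03 5.1 0.15 0 0 0"

```text
time: 50.2
position: [0.4854, -0.2752, 0.0528]
tool_rot: [0.46, -0.536, 0.537, -0.461]
ft_force: [0.2, -0.1, 0.4]
grip_width: 0.0673
```

Run:
```python
from cyl import *
st(); pick("anvil",.0515)
```

```text
t 50.2 p [ 0.4854 -0.2752  0.0528] yaw -1.7228 tilt [ 0.0013 -0.0012] f [ 0.2457 -0.1001  0.4368] m [-0.0375  0.1453  0.0079] w 0.0673 q [-0.716   0.7324  1.7409 -0.      0.6665  1.0069]
shift [ 0.01  0.13 -0.02] rot [-0.002 -0.001  0.001]
```

Call:
carry_out --pt "0 0 0.08 0 0 0 0" --pt "0 0 0.08 0 0 0 0" --pt "0 0 0.08 0 0 0 0" --pt "0 0 0.08 0 0 0 0" --pt "0 0 0.08 0 0 0 0" --pt "0 0 -2 0 0 0 0" --pt "0 0 -5 0 0 0 0" --pt "0 0 -8.5 0 0 0 0" --pt "0 0 -8.5 0 0 0 0" --pt "0 0 -8.5 0 0 0 0" --force 50

```text
time: 51.2
position: [0.4847, -0.2744, 0.1371]
tool_rot: [0.46, -0.537, 0.537, -0.461]
ft_force: [0.1, 0.6, -1.7]
grip_width: 0.0475
```

Run:
```python
from cyl import *
st(); place("anvil",.1)
I=robot.camera("top")[:,:,::-1]; casepic=__import__("cs").casepic; casepic(np.ascontiguousarray(I),"pics/cs4.png",slot)
```

```text
t 51.2 p [ 0.4847 -0.2744  0.1371] yaw -1.723 tilt [0.0002 0.    ] f [ 0.056   0.6468 -1.7199] m [-0.0091  0.1974  0.0159] w 0.0475 q [-0.7159  0.5913  1.7031  0.0002  0.847   1.007 ]
shift [-20.75   3.71  11.68] rot [-0.    -1.609  0.   ]
```

View pics/cs4.png

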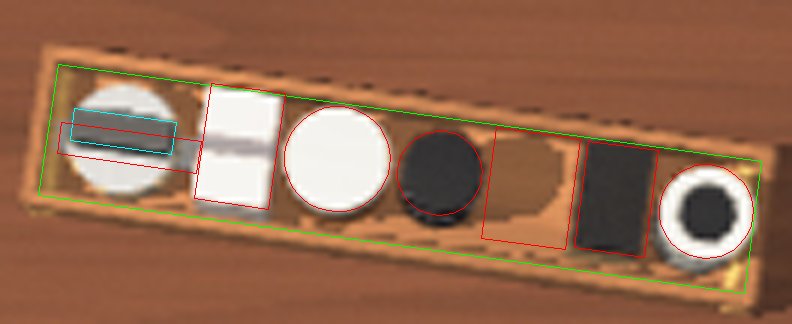

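Call:
carry_out --pt "0 -20.7 0 11.7 0 -1.61 0" --pt "0 -20.7 0 11.7 0 -1.61 0" --pt "0 -20.7 0 11.7 0 -1.61 0" --pt "0 -20.7 0 11.7 0 -1.61 0" --pt "0 -20.7 0 11.7 0 -1.61 0" --pt "0 -20.7 0 11.7 0 -1.61 0" --pt "0 -20.7 0 11.7 0 -1.61 0" --pt "0 -20.7 0 11.7 0 -1.61 0" --pt "0 -20.7 0 11.7 0 -1.61 0" --pt "0 -20.7 0 11.7 0 -1.61 0" --pt "0 -20.7 0 11.7 0 -1.61 0" --pt "0 -20.7 0 11.7 0 -1.61 0" --pt "0 -20.7 0 11.7 0 -1.61 0" --pt "0 -20.7 0 11.7 0 -1.61 0"

```text
time: 52.65
position: [0.6313, -0.0877, 0.1359]
tool_rot: [-0.706, 0.041, -0.04, 0.706]
ft_force: [0.8, -0.8, -1.8]
grip_width: 0.0475
```

Run:
```python
from cyl import *
st(); place("anvil",.0585)
ovt("side",330,180,75,8,"pics/n3.png")
```

```text
t 52.65 p [ 0.6313 -0.0877  0.1359] yaw -0.1146 tilt [-0.0019  0.0007] f [ 0.783  -0.8281 -1.8038] m [-0.1038  0.1251 -0.0071] w 0.0475 q [-0.3131  0.6792  1.4917  0.      0.9727 -0.1985]
shift [0.04 7.74 0.06] rot [-0.    -0.    -0.002]
```

View pics/n3.png

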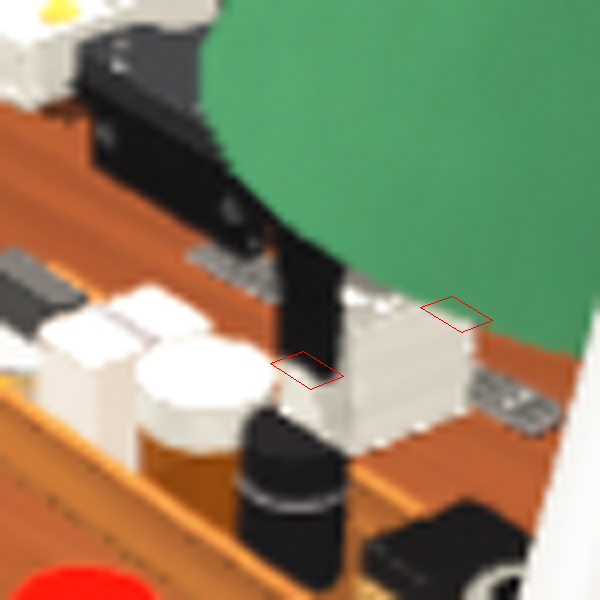

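Run:
```python
from cyl import *
o=robot.get_obs();p=o["position"];Rm=R.from_quat(o["tool_rot"]).as_matrix();x0,y0,S=345,195,12
I=robot.camera("side")[:,:,::-1]; J=cv2.resize(np.ascontiguousarray(I[y0:y0+48,x0:x0+60]),None,fx=S,fy=S,interpolation=cv2.INTER_CUBIC)
for d in(.0525,.0065):
    P=[p+Rm@[a*.024,d,b*.018] for a,b in((1,1),(-1,1),(-1,-1),(1,-1))]
    q=((proj("side",np.array(P))-[x0,y0]+.5)*S).astype(np.int32); cv2.polylines(J,[q.reshape(-1,1,2)],True,(0,0,255),1)
cv2.imwrite("pics/n4.png",J)
```

```text
(no output)
```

View pics/n4.png

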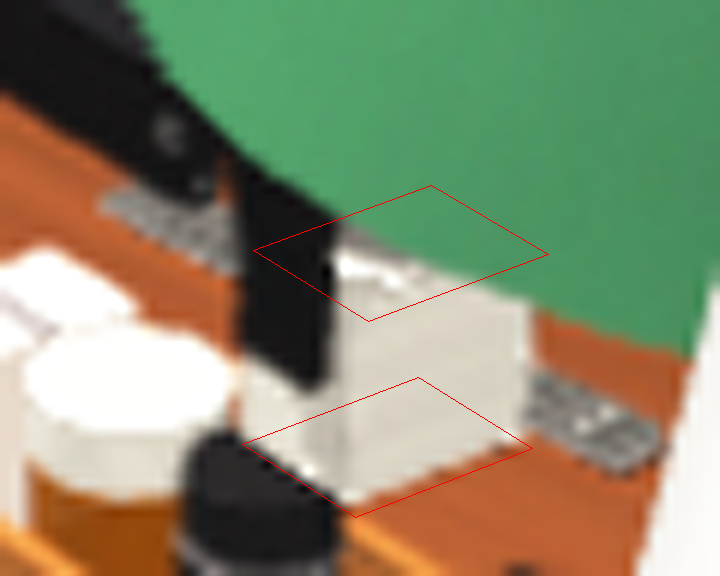

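Call:
carry_out --pt "0 0.02 2 -0.05 0 0 0" --pt "0 0.02 4 -0.05 0 0 0" --pt "0 0.02 4 -0.05 0 0 0" --pt "0 0.02 4 -0.05 0 0 0"

```text
time: 53.15
position: [0.6319, -0.0883, 0.0968]
tool_rot: [-0.706, 0.04, -0.04, 0.706]
ft_force: [-0.5, -0.2, -1.4]
grip_width: 0.0477
```

Run:
```python
from cyl import *
st(); place("anvil",.0585,dx=.001)
o=robot.get_obs();p=o["position"];Rm=R.from_quat(o["tool_rot"]).as_matrix();x0,y0,S=345,200,12
I=robot.camera("side")[:,:,::-1]; J=cv2.resize(np.ascontiguousarray(I[y0:y0+48,x0:x0+60]),None,fx=S,fy=S,interpolation=cv2.INTER_CUBIC)
for d in(.0525,.0065):
    P=[p+Rm@[a*.024,d,b*.018] for a,b in((1,1),(-1,1),(-1,-1),(1,-1))]
    q=((proj("side",np.array(P))-[x0,y0]+.5)*S).astype(np.int32); cv2.polylines(J,[q.reshape(-1,1,2)],True,(0,0,255),1)
cv2.imwrite("pics/n5.png",J)
```

```text
t 53.15 p [ 0.6319 -0.0883  0.0968] yaw -0.1134 tilt [-0.0007  0.0002] f [-0.5101 -0.2039 -1.378 ] m [-0.1165  0.0397 -0.0189] w 0.0477 q [-0.3138  0.7336  1.5113 -0.      0.8975 -0.2004]
shift [-0.04  3.83  0.03] rot [-0.     0.001 -0.001]
```

View pics/n5.png

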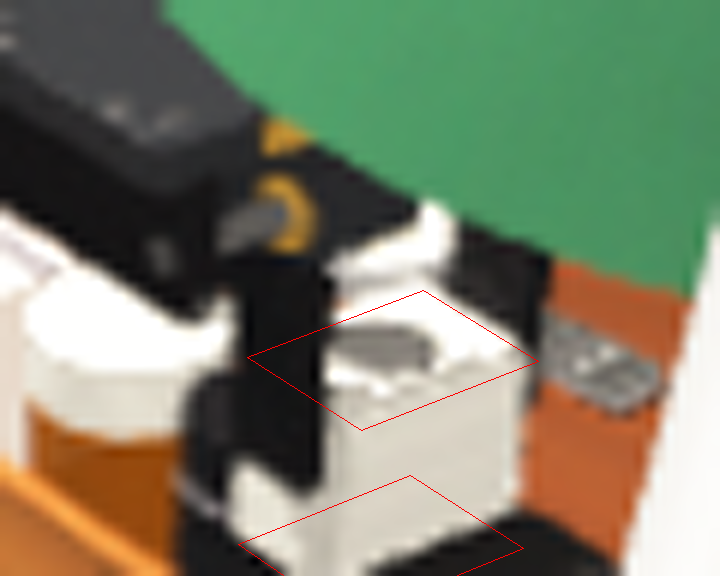

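Call:
carry_out --pt "0 -0.02 1.2 0.02 0 0 0" --pt "0 -0.02 2.6 0.02 0 0 0" --pt "0 -0.02 3.4 0.02 0 0 0" --pt "0 -0.02 3.8 0.02 0 0 0" --pt "0 -0.02 4.0 0.02 0 0 0" --pt "0 -0.02 4.0 0.02 0 0 0" --pt "0 -0.02 4.0 0.02 0 0 0"

```text
time: 53.9
position: [0.6309, -0.0879, 0.0577]
tool_rot: [-0.706, 0.041, -0.039, 0.706]
ft_force: [-3.7, 1.0, 5.9]
grip_width: 0.0477
```

Run:
```python
from cyl import *
st()
```

```text
t 53.9 p [ 0.6309 -0.0879  0.0577] yaw -0.1128 tilt [-0.0022  0.0005] f [-3.659   0.9561  5.9385] m [0.0761 0.6578 0.0042] w 0.0477 q [-0.3134  0.7904  1.527  -0.0003  0.8265 -0.2005]
```

On the floor (7.6 N change). Release, back off upward and clear of the scene.

Call:
carry_out --pt "0.8 0 -0.1 0 0 0 0" --pt "0.8 0 -0.1 0 0 0 0" --pt "0.8 0 -0.1 0 0 0 0" --pt "0.8 0 -0.1 0 0 0 0" --pt "0.8 0 -4 0 0 0 0" --pt "0.8 0 -8 0 0 0 0" --pt "0.8 -4 -12 -3 0 0 0" --pt "0.8 -8 -12 -6 0 0 0" --pt "0.8 -12 -12 -10 0 0 0" --pt "0.8 -14 -12 -14 0 0 0" --pt "0.8 -14 -12 -18 0 0 0" --pt "0.8 -14 -12 -22 0 0 0" --pt "0.8 -14 -12 -22 0 0 0" --pt "0.8 -14 -12 -22 0 0 0" --pt "0.8 -14 -12 -22 0 0 0"

```text
time: 55.4
position: [0.4677, -0.2898, 0.1767]
tool_rot: [-0.706, 0.04, -0.039, 0.706]
ft_force: [-1.1, 0.3, 0.0]
grip_width: 0.07
```

Run:
```python
from cs import *
st()
for n in("top","side"): cv2.imwrite(f"pics/{n}9.png",robot.camera(n)[:,:,::-1])
t=cv2.imread("pics/top9.png");s=cv2.imread("pics/side9.png")
casepic(t,"pics/cs5.png",slot)
cv2.imwrite("pics/s9.png",cv2.resize(s[150:350,160:460],(800,533),interpolation=cv2.INTER_CUBIC))
```

```text
t 55.4 p [ 0.4677 -0.2898  0.1767] yaw -0.1125 tilt [-0.0009  0.0013] f [-1.1134  0.2772  0.0297] m [-0.0922  0.0254  0.0041] w 0.07 q [-0.758   0.524   1.6898  0.0004  0.9294 -0.6458]
```

View pics/cs5.png

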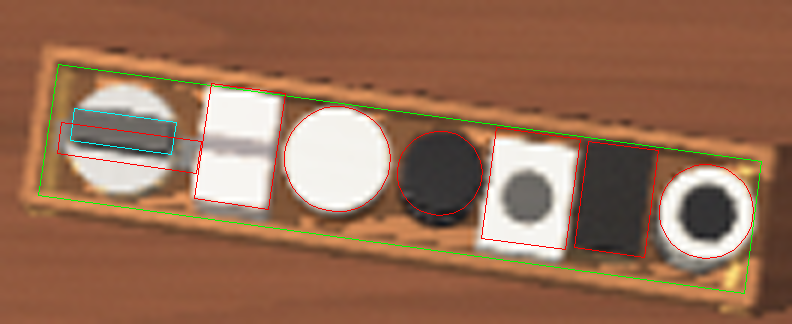

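View pics/s9.png

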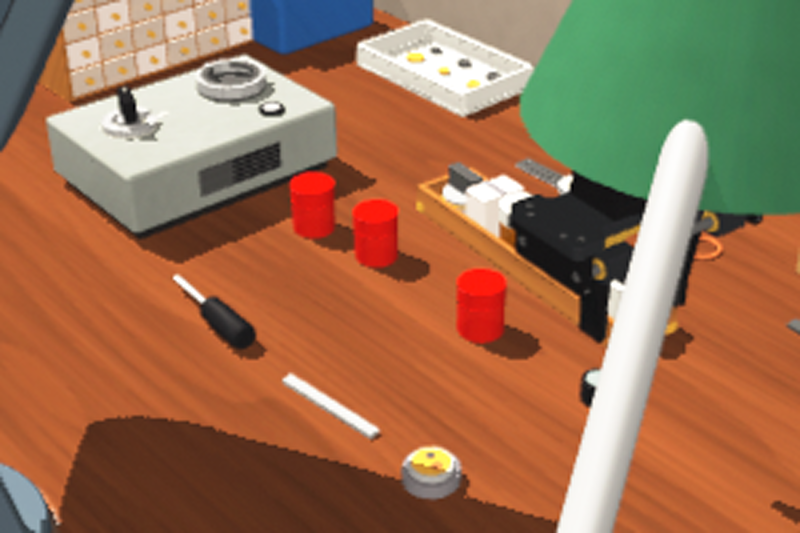

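View pics/top9.png

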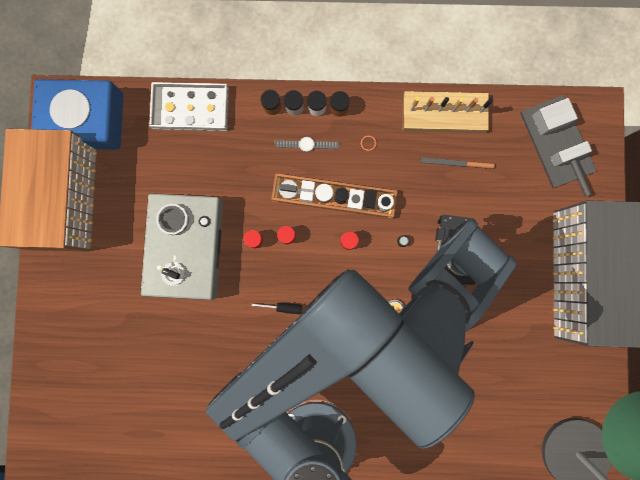

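Call:
carry_out --pt "0.8 -1 -7 4 0 0 0" --pt "0.8 -1.5 -7 8 0 0 0" --pt "0.8 -2 -7 12 0 0 0" --pt "0.8 -2.5 -7 16 0 0 0" --pt "0.8 -3 -7 20 0 0 0" --pt "0.8 -4 -7 24 0 0 0" --pt "0.8 -5 -7 28 0 0 0" --pt "0.8 -6 -7 32 0 0 0" --pt "0.8 -6.5 -7 36 0 0 0" --pt "0.8 -6.8 -7 40 0 0 0" --pt "0.8 -6.8 -7 43.5 0 0 0" --pt "0.8 -6.8 -7 43.5 0 0 0" --pt "0.8 -6.8 -7 43.5 0 0 0" --pt "0.8 -6.8 -7 43.5 0 0 0"

```text
time: 56.9
position: [0.4488, 0.1487, 0.2468]
tool_rot: [0.706, -0.04, 0.039, -0.706]
ft_force: [0.8, -0.2, 0.2]
grip_width: 0.0701
```

Run:
```python
from cs import *
st()
for n in("top","side"): cv2.imwrite(f"pics/{n}10.png",robot.camera(n)[:,:,::-1])
t=cv2.imread("pics/top10.png");s=cv2.imread("pics/side10.png")
x0,y0,S=310,190,7
J=cv2.resize(s[y0:y0+85,x0:x0+112],None,fx=S,fy=S,interpolation=cv2.INTER_CUBIC)
cv2.imwrite("pics/s10.png",J)
casepic(t,"pics/cs6.png",{})
cv2.imwrite("pics/k10.png",cv2.resize(s[155:230,170:290],(800,500),interpolation=cv2.INTER_CUBIC))
```

```text
t 56.9 p [0.4488 0.1487 0.2468] yaw -0.1124 tilt [-0.0007 -0.0005] f [ 0.8157 -0.1626  0.1673] m [-0.1375  0.0868 -0.0103] w 0.0701 q [ 0.0832  0.3251  1.8033 -0.0005  1.0139  0.1959]
```

View pics/s10.png

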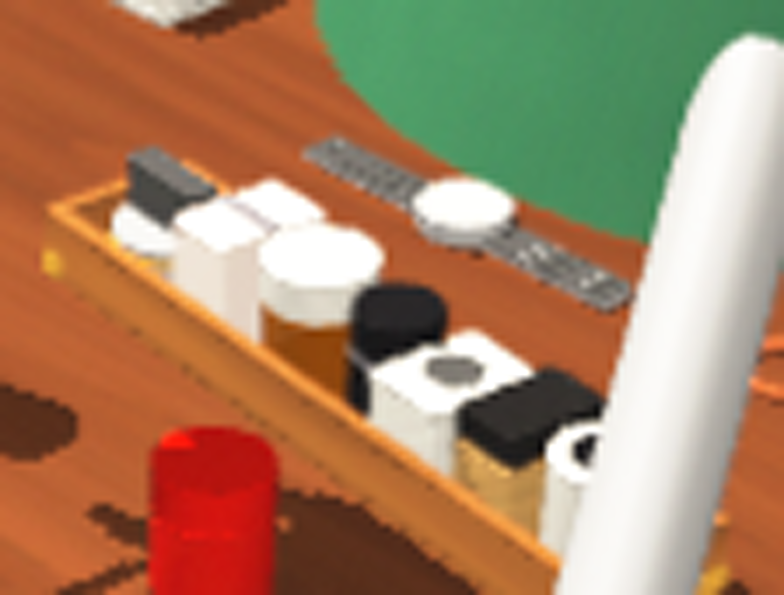

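View pics/cs6.png

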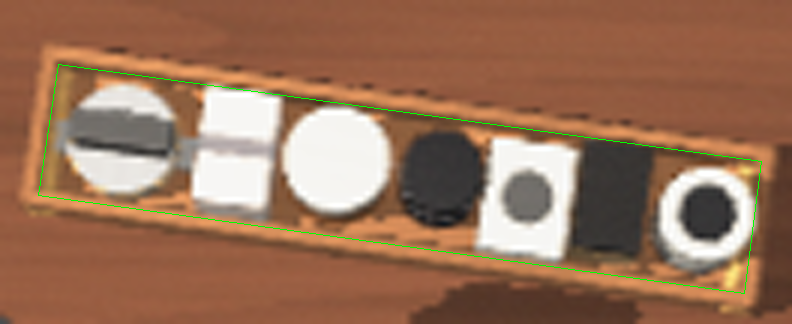

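View pics/k10.png

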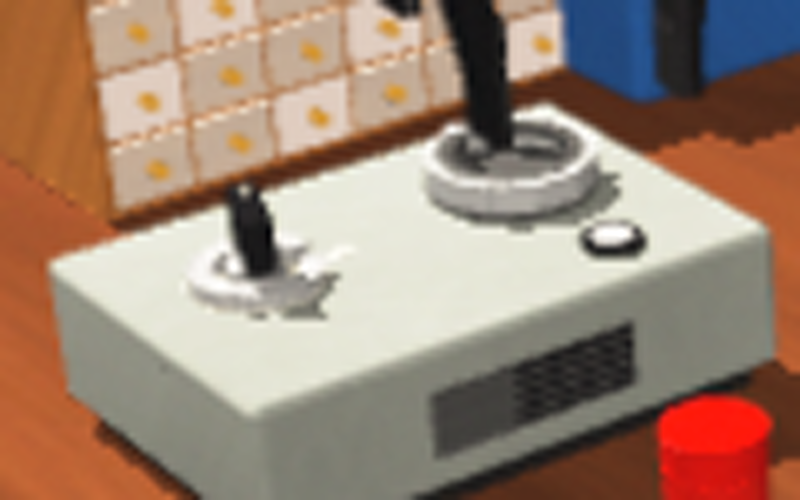

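Run:
```python
from rig import robot
print(robot.hand_in())
```

```text
the job is handed in; nothing more can be done
None
```

I ran the whole sequence and handed the job in at about 57 s of the 210 s allowed. `hand_in` gives no verdict, so what follows is what I measured and saw.

**Sequence**
- **Selector:** I pulled the knob up 12 mm, turned it about 1.22 rad to the white dot and let it drop.
- **Release and head:** I pushed the release button to its stop (17 N). I then turned the head 1.41 rad counter-clockwise, lifted it off and stood it in the case.
- **Accessories:** all six were there: holder, jar, tube, anvil, pad and die. I stood them in the case in one row beside the head. The red jars and the loupe were left alone.

**Last checks**
- **Case:** the last pictures show all seven items upright in one row, though the lamp arm hid part of the die in the side view.
- **Heights:** for five of the seven, the arm height or force reading when each was set down matched resting on the case floor. The tube was released without a separate reading at contact. The jar is covered below.
- **Selector and watch:** the knob is down at the lock-out mark, and the open watch showed no visible movement.
- **Robot:** the gripper is empty and clear, with about 0 N at the wrist.

**What went wrong or disagreed**
- The jar slipped about 6 mm down in the grip, so the first attempt to set it down pressed with 32 N. I raised it and set it down again gently.
- The pad first stood about 2 mm off its place, so I nudged it back.
- The two cameras differed from each other and from the arm by about 1–3 mm; I corrected for this using contact measurements.
- I saw nothing knocked aside during the run.

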